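# Clear the light panel and hold a drawn bottle level over it

### The arm

A 6-joint arm with a two-finger parallel gripper is mounted at the origin on the work surface. World frame = base frame: x ahead of the robot, y to its left, z up, the work surface at z = 0. Lengths are in m, angles in degrees, forces in N, time in s.
With the tool pointing down it reaches from about 0.35 to 0.875 m from the base axis. Payload 4.2 kg.
Tool frame: the origin (TCP) lies between the finger pads; the fingertips stand 8 mm ahead of it and the grasp point (between the pads) lies 11 mm behind it; x points along the fingers, y is the direction in which the jaws open and shut, and the axes are right-handed (so a half turn about x gives the same grasp; the last joint's range is limited). The gripper opens to 87 mm and grips with 3 to 60 N. Pads are 19 mm wide; open, the fingers measure 117 mm over their backs; the gripper's body (75 mm by 190 mm) begins 51 mm behind the grasp point.
Start: joints at [87.582, 22.042, 0.453, 0, -68.411, -14.817], TCP at [0.185, 0.597, 0.194] pointing down, gripper open.
Joint ranges: [-179.83, 179.83], [-69.29, 118.12], [-61.27, 80.66], [-181.25, 117.63], [-171.15, -9.14], [-177.46, 177.46]. Speed limits (degrees/s): [159.86, 159.86, 180, 180, 180, 180].

### API

Orientations are given as a 3x3 rotation matrix whose columns are the frame's x, y, z axes.
In Python, from station import r gives the robot as it stands. The module is installed in compiled form; this text tells all that it offers.
- The arm moves only by the tool move_arm, never from a script. Its argument "increments" is one flat list of numbers, 7 for each row, row after row: the turn, a rotation vector about the tool's x, y, z in degrees, then the shift along the tool's x, y, z in m, then the finger opening in m, from 0 to 0.087. A call has 1 to 12 rows; each row is the pose to reach, as a shift and turn from the pose commanded when the call began, along the tool's axes at that moment; what a row does not reach only later rows make up. A row lasts 1/12 s, in which the tool goes at most 41.7 mm and 7.16 degrees, less where a joint would pass 70% of its speed; a pose out of reach is approached as far as the arm can. A call with a gripper value outside its range is refused whole. The fingers move at their own pace and stop on an object; the grip force is fixed at half the most. Time passes only in rows, so rows that repeat a pose let the fingers close. It gives the time, the measured TCP pose, the force and the opening at its end, in the units of the state.
- r.sense(): the state, without advancing time (a new reading comes with each control period).
- r.capture(name): name is "scene" or "top"; returns the picture (400x640x3 uint8, red, green, blue); there is no depth.
- r.calibration(name): a dict with "fx", "fy", "cx", "cy" (pixels), "rvec" (rotation vector, rad) and "tvec" (3), from world to camera coordinates, as OpenCV has them. Camera axes: x right, y down, z forward; pixel columns grow to the right and rows downward; lengths in m; the calibration is good to about 2 mm. A picture is of the moment at which its call begins. calibration takes no time and is no camera call.
- r.finish_job(): hands the job in, once; it reports no verdict.
The state is a dict: "time_s": time; "joints": joint angles; "joint_velocities": joint speeds; "effort": joint torques, N m; "tcp_pos": TCP position; "ee_rot": TCP orientation; "wrist_force": force on the tool from outside, world axes, zero at the start; "moment": the same for the moment, N m; "gripper_width": opening from 0.0 (shut) to 1.0 (fully open).
Only numpy, scipy, OpenCV 4.12 (cv2) and the standard library are available. Lean on these libraries where they do the work, as an engineer would, in place of code of your own. Each camera call takes 0.05 s, during which the arm holds its last target.

### The job

First clear the flat light panel: put the plain straight cork into the square wooden box and the stopper with the wide wooden head into the round steel bowl. Then draw the small wine bottle out of its slanted rack, bring it over the middle of the panel and turn it level, lying lengthwise along the panel, about a hand's width (10 cm) above it. Finish while still holding it there, steady and clear of everything, and leave the wine glass, the corkscrew and the jar where they are.

Things in the scene. Friction and masses are not known exactly. Their poses are not given: they have to be found in the camera images.
- cork: Straight wine cork, plain cylinder 24 mm in diameter and 45 mm tall, 12 g, standing on its end on the light panel; cork and stopper stand 80 mm or more apart along its length, either one nearer. Origin: centre of its underside; z along the cork, up.
- cork_center (a point): Centre of cork, 22.5 mm above its underside.
- stopper: Bar-top stopper (20 g) standing upside down on the panel: a dark wooden head, 34 mm in diameter and 14 mm thick, lies below, and a cork shank 20 mm in diameter rises 29 mm above it (43 mm in all). Origin: centre of the underside of the head; z up along the shank.
- stopper_center (a point): Middle of the stopper's length, 21.5 mm above its underside.
- panel: Flat white light panel with an aluminium frame, fixed, 270 mm long (its x), 140 mm wide (its y) and 18 mm thick. Origin: centre of its underside on the table, so its top is 18 mm above the origin.
- box: Square open wooden box, fixed, 130 x 130 mm outside, 60 mm tall, walls and floor 6 mm. Origin: centre of its underside; sides along its x and y. The box and the bowl may have swapped places.
- bowl: Round open steel bowl, fixed, 130 mm across the rim, 50 mm tall, wall 3 mm, narrower at the bottom. Origin: centre of its underside.
- bottle: Small closed green wine bottle, paper label, black cap, 200 mm long, 0.32 to 0.48 kg. Body 50 mm in diameter up to 115 mm from the butt, then a sloping shoulder, then a neck 27 mm thick (cap 29) from 148 mm on. Grip it by the body. Origin: centre of the butt (flat bottom); z runs along the bottle to the neck. It starts in the rack, neck down, butt up, at 40 degrees to the table.
- bottle_grip (a point): Point on the bottle's axis 75 mm from the butt, near its centre of mass: the place to grip, fingers on either side; in the rack it lies about 115 mm above the table.
- rack: Slanted bottle rack, fixed, base board 210 x 90 mm. The bottle lies on two 10 mm rods (30 mm apart, 26 mm beneath its axis), its neck 63 mm deep in a closed 36 mm hole in a board square to its axis; draw it about 70 mm back along its axis before lifting. Its sides are open to the fingers. Origin: on the table below the grip point; the bottle's axis rises towards the rack's +x at 40 degrees.
- rack_seat (a point): Fixed point of the rack where the bottle's grip point lies when the bottle is fully in.
- wineglass: Bystander: stemless wine glass, 85 mm tall, 76 mm across, standing. Origin: centre of its underside.
- corkscrew: Bystander: corkscrew with a 100 mm wooden cross handle, lying on the table. Origin: under the middle of the handle.
- jar: Bystander: glass jar, 76 mm in diameter, 90 mm tall. Origin: centre of its underside.

How it is judged:
By the outcome, as a careful person would: the job done as asked, in the order asked, and still so for the second after the job is handed in, while the arm keeps its last pose, push and grip.
It also fails if it takes over 64 s, if anything falls off the work surface, if the arm or the gripper's body presses on something with over 40 N, if the wrist force passes 120 N, or if a joint passes its speed limit or range.

## Working session

There is one attempt and no reset: what is moved stays moved. The work goes in short steps, Python scripts to look and compute and a tool call to move; the robot and the scene stay as the last step left them, time stands still between calls to the robot, and variables do not carry over. Pictures are saved under pics/ and viewed, and the job is handed in when it is done.

Besides the shell and the picture viewer there is one more tool, called after "Emit:" as name(argument=value, ...) on one line, values as JSON. move_arm: Moves the arm, as the interface text tells. Its arguments: {"type":"object","properties":{"increments":{"type":"array","items":{"type":"number"}}},"required":["increments"]}

```bash
mkdir -p pics; python3 - <<'E'
from station import r
import cv2
s=r.sense(); print(s)
for n in("scene","top"):
    im=r.capture(n); cv2.imwrite(f"pics/{n}0.png",im[:,:,::-1]); print(n,r.calibration(n))
E
```

```text
{'time_s': 0.0, 'joints': array([ 8.75843796e+01,  2.20912187e+01,  3.79429931e-01, -3.03877782e-02,
       -6.84140757e+01, -1.48153867e+01]), 'joint_velocities': array([ 0.04974132, -0.03225802, -0.0240789 , -0.06031241, -0.15752246,
        0.06615408]), 'effort': array([-1.29868572e-04, -3.90662026e+01,  1.87402815e+01,  4.21992704e+00,
        1.10156063e-02, -1.91166191e-04]), 'tcp_pos': array([0.18493141, 0.59629201, 0.19244888]), 'ee_rot': array([[-5.85318865e-04, -2.96411195e-01, -9.55060239e-01],
       [-2.17396225e-03, -9.55057769e-01,  2.96411761e-01],
       [-9.99997466e-01,  2.24976031e-03, -8.53734205e-05]]), 'wrist_force': array([0.55248879, 0.97508565, 0.15175864]), 'moment': array([-0.01885129, -0.01287129,  0.00818682]), 'gripper_width': 1.0013770108450537}
scene {'fx': 386.45030229762796, 'fy': 386.45030229762796, 'cx': 312.9334484531319, 'cy': 196.32258389984963, 'rvec': array([ 2.17908953,  1.12702099, -0.43678798]), 'tvec': array([-0.35201755, -0.26737786,  1.23099345])}
top {'fx': 382.7472161103505, 'fy': 382.7472161103505, 'cx': 322.1373084459322, 'cy': 200.27286483551046, 'rvec': array([ 2.17377357, -2.19161935,  0.09666915]), 'tvec': array([0.03616482, 0.59579234, 0.87585195])}
```

View pics/scene0.png

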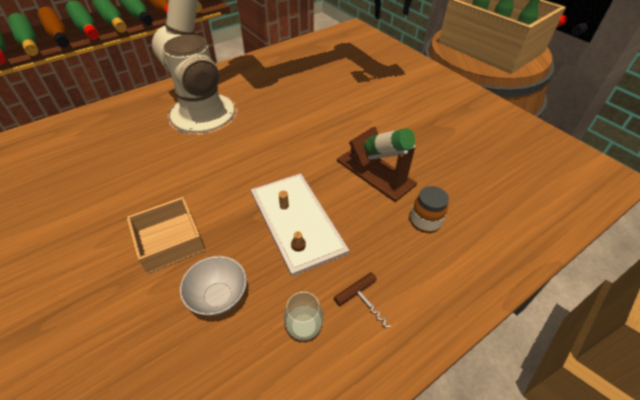

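View pics/top0.png

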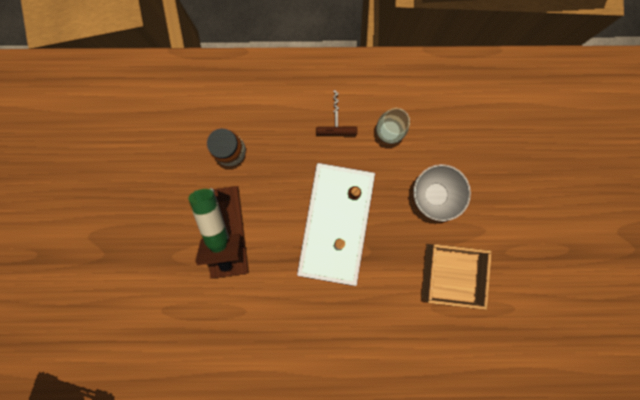

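The pictures show the cork at scene (284,199) / top (340,244) and the stopper at scene (298,241) / top (355,192). The panel is centred near top (337,224), the box near top (459,276), the bowl near top (442,193), and the bottle butt near top (203,198). Next I'll measure these with masks.

```bash
cat > h.py <<'E'
import numpy as np,cv2
from scipy.spatial.transform import Rotation as R
def cam(c):
    Rm=cv2.Rodrigues(np.array(c["rvec"]))[0]; K=np.array([[c["fx"],0,c["cx"]],[0,c["fy"],c["cy"]],[0,0,1]])
    return Rm,np.array(c["tvec"]),K
def ray(c,p):
    Rm,t,K=cam(c); d=Rm.T@np.linalg.solve(K,[p[0],p[1],1]); return -Rm.T@t,d/np.linalg.norm(d)
def plane(c,p,z):
    o,d=ray(c,p); return o+d*(z-o[2])/d[2]
def tri(c1,p1,c2,p2):
    o1,d1=ray(c1,p1);o2,d2=ray(c2,p2)
    A=np.stack([d1,-d2],1); s=np.linalg.lstsq(A,o2-o1,rcond=None)[0]
    a=o1+s[0]*d1;b=o2+s[1]*d2; return (a+b)/2,np.linalg.norm(a-b)
def proj(c,P):
    Rm,t,K=cam(c); q=K@(Rm@np.array(P)+t); return q[:2]/q[2]
def blobs(m,lo=20):
    n,l,s,ce=cv2.connectedComponentsWithStats(m.astype(np.uint8)); return [(tuple(np.round(ce[i],1)),s[i].tolist()) for i in range(1,n) if s[i][4]>=lo]
E
python3 - <<'E'
from station import r
from h import *
np.set_printoptions(precision=4,suppress=True)
C={n:r.calibration(n) for n in("scene","top")}
I={n:cv2.imread(f"pics/{n}0.png") for n in C}
for n in C: print(n,"campos",ray(C[n],(320,200)))
for n in C:
    h=cv2.cvtColor(I[n],cv2.COLOR_BGR2HSV); 
    white=(h[...,1]<50)&(h[...,2]>200)
    print(n,"white",blobs(white,200))
    n_,l,s,ce=cv2.connectedComponentsWithStats(white.astype(np.uint8)); 
    roi=I[n].copy()
    # largest white comp in center
    i=max(range(1,n_),key=lambda i:s[i][4] if 200<ce[i][0]<400 and ce[i][1]>150 else 0)
    cnt=max(cv2.findContours((l==i).astype(np.uint8),0,1)[0],key=cv2.contourArea)
    hull=cv2.convexHull(cnt); q=cv2.approxPolyDP(hull,8,True)[:,0]
    P=np.array([plane(C[n],p,0.018) for p in q.astype(float)]); print("panel",q.tolist(),P[:,:2].tolist(),"mean",P.mean(0))
    # non-white within hull
    hm=np.zeros(l.shape,np.uint8); cv2.fillConvexPoly(hm,hull,1)
    hm=cv2.erode(hm,np.ones((5,5)))
    print("objs",blobs((hm>0)&(h[...,1]>70),10))
    gr=(h[...,0]>35)&(h[...,0]<85)&(h[...,1]>100); print("green",[b for b in blobs(gr,100)])
c=I["top"]; s=I["scene"]
cv2.imwrite("pics/cropT.png",cv2.resize(c[150:310,180:500],None,fx=2.5,fy=2.5,interpolation=cv2.INTER_CUBIC))
cv2.imwrite("pics/cropS.png",cv2.resize(s[120:320,120:430],None,fx=2.5,fy=2.5,interpolation=cv2.INTER_CUBIC))
E
```

```text
scene campos (array([ 1.0406, -0.3032,  0.7321]), array([-0.5325,  0.3974, -0.7473]))
top campos (array([0.5224, 0.0375, 0.9214]), array([ 0.0826, -0.0013, -0.9966]))
scene white [((np.float64(299.2), np.float64(220.4)), [258, 178, 82, 87, 3131])]
panel [[298, 178], [339, 246], [294, 264], [258, 191]] [[0.436499012261646, 0.07484949746587627], [0.667524846046532, 0.03043054808907819], [0.648522295304355, -0.07733420384680834], [0.41651424416851646, -0.033304170983022185]] mean [ 0.5423 -0.0013  0.018 ]
objs [((np.float64(283.2), np.float64(199.4)), [278, 190, 11, 20, 197]), ((np.float64(297.7), np.float64(241.6)), [290, 231, 16, 21, 255])]
green [((np.float64(78.4), np.float64(14.1)), [66, 0, 29, 31, 493]), ((np.float64(106.0), np.float64(9.7)), [92, 0, 29, 25, 405]), ((np.float64(133.8), np.float64(6.9)), [119, 0, 28, 19, 316]), ((np.float64(481.6), np.float64(3.0)), [473, 0, 17, 9, 102]), ((np.float64(504.6), np.float64(7.1)), [495, 0, 18, 17, 226]), ((np.float64(529.6), np.float64(11.9)), [519, 0, 20, 24, 317]), ((np.float64(20.9), np.float64(27.6)), [8, 13, 29, 32, 574]), ((np.float64(403.0), np.float64(139.1)), [392, 129, 23, 21, 399]), ((np.float64(370.4), np.float64(145.3)), [364, 135, 14, 19, 152])]
top white [((np.float64(335.5), np.float64(224.7)), [298, 164, 76, 121, 6297]), ((np.float64(435.5), np.float64(194.1)), [425, 184, 22, 21, 334])]
panel [[318, 164], [373, 173], [355, 284], [298, 274]] [[0.6835299690222112, 0.04039098197219384], [0.6608708025236919, -0.09057471415371474], [0.40042822414556567, -0.04360039982381269], [0.42463019339201435, 0.08895638075128937]] mean [ 0.5424 -0.0012  0.018 ]
objs [((np.float64(354.1), np.float64(192.4)), [348, 186, 13, 14, 133]), ((np.float64(339.4), np.float64(243.7)), [335, 239, 10, 11, 89])]
green [((np.float64(202.1), np.float64(200.9)), [189, 189, 27, 25, 514]), ((np.float64(216.1), np.float64(241.8)), [203, 230, 24, 22, 327])]
```

View pics/cropT.png

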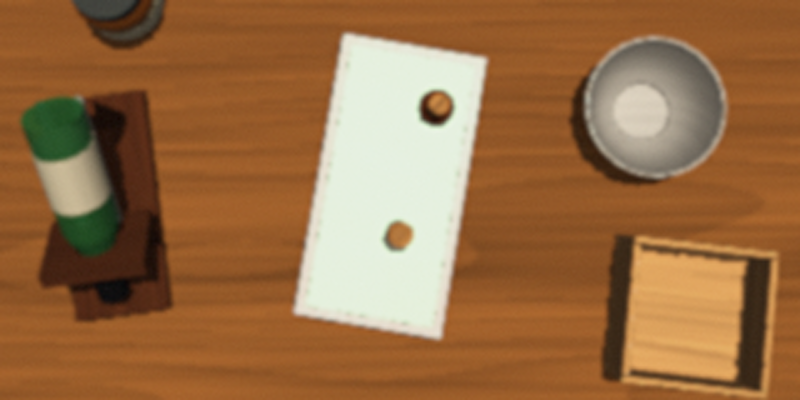

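View pics/cropS.png

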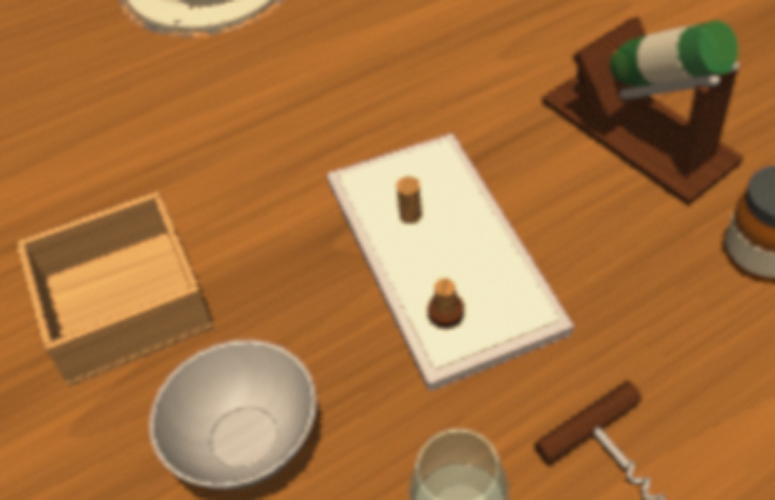

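```bash
python3 - <<'E'
from station import r
from h import *
np.set_printoptions(precision=4,suppress=True)
C={n:r.calibration(n) for n in("scene","top")}
I={n:cv2.imread(f"pics/{n}0.png") for n in C}
T=C["top"];S=C["scene"]
f=lambda x,y:(180+(x+.5)/2.5-.5,150+(y+.5)/2.5-.5)
g=lambda x,y:(120+(x+.5)/2.5-.5,120+(y+.5)/2.5-.5)
print("cork tri",tri(T,(339.4,243.7),S,(283.2,199.4)),"top",plane(T,f(399,234),.063),"Stop",plane(S,g(408,184),.063))
print("stop tri",tri(T,(354.3,192.2),S,(297.7,241.6)),"shank top",plane(T,f(438,102),.061),plane(S,g(445,287),.061),"head",plane(T,f(436,107),.025))
print("bowl",plane(T,f(655.5,108.5),.05), plane(S,g(235,417),.05))
b=np.array([plane(T,f(*p),.06) for p in[(635,237),(777,252),(762,397),(622,382)]]);print("box",b,b.mean(0),np.linalg.norm(np.diff(b,axis=0),axis=1))
nrm={}
for n,(x0,y0,x1,y1) in {"top":(180,180,240,262),"scene":(355,120,425,175)}.items():
    im=I[n]; h=cv2.cvtColor(im,cv2.COLOR_BGR2HSV)
    H,Sx,V=[h[...,i].astype(int) for i in range(3)]
    lab=(Sx<85)&(V>90); gr=(H>35)&(H<90)&(Sx>90)&(V>25)
    m=np.zeros(H.shape,np.uint8); m[y0:y1,x0:x1]=(lab|gr)[y0:y1,x0:x1]
    ml=np.zeros(H.shape,np.uint8); ml[y0:y1,x0:x1]=lab[y0:y1,x0:x1]
    m=cv2.morphologyEx(m,cv2.MORPH_OPEN,np.ones((3,3)))
    v=cv2.resize(im[y0:y1,x0:x1],None,fx=8,fy=8,interpolation=cv2.INTER_CUBIC)
    mm=cv2.resize(m[y0:y1,x0:x1],None,fx=8,fy=8,interpolation=cv2.INTER_NEAREST)
    cs,_=cv2.findContours(mm,0,1); cv2.drawContours(v,cs,-1,(0,0,255),1)
    cv2.imwrite(f"pics/bot_{n}.png",v); print(n,blobs(m),"label",blobs(ml))
E
```

```text
cork tri (array([ 0.495 , -0.0068,  0.0407]), np.float64(0.0010929575563095456)) top [ 0.4963 -0.0059  0.063 ] Stop [ 0.4962 -0.0062  0.063 ]
stop tri (array([ 0.6136, -0.0439,  0.0334]), np.float64(1.866612956952985e-05)) shank top [ 0.6146 -0.0427  0.061 ] [ 0.615  -0.0438  0.061 ] head [ 0.6138 -0.0441  0.025 ]
bowl [ 0.6083 -0.2432  0.05  ] [ 0.6178 -0.2447  0.05  ]
box [[ 0.4917 -0.2176  0.06  ]
 [ 0.4773 -0.3447  0.06  ]
 [ 0.35   -0.3257  0.06  ]
 [ 0.3642 -0.202   0.06  ]] [ 0.4208 -0.2725  0.06  ] [0.1279 0.1286 0.1245]
top [((np.float64(208.4), np.float64(218.9)), [189, 189, 38, 63, 1416])] label [((np.float64(209.5), np.float64(222.8)), [194, 207, 29, 30, 558])]
scene [((np.float64(390.7), np.float64(141.7)), [365, 129, 50, 25, 893])] label [((np.float64(384.1), np.float64(142.9)), [375, 132, 21, 21, 311])]
```

View pics/bot_top.png

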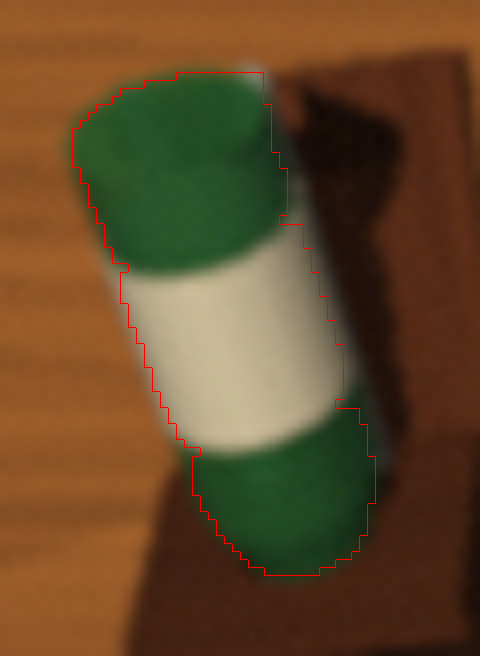

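View pics/bot_scene.png

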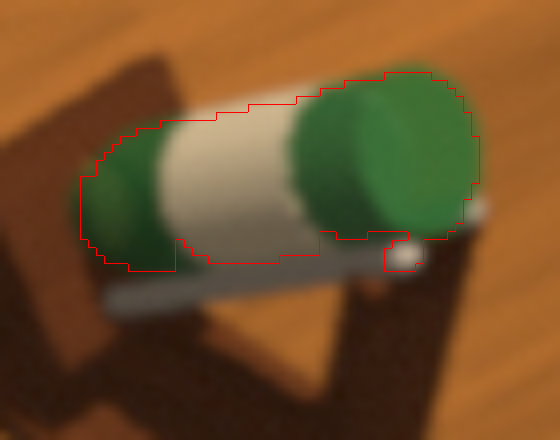

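```bash
python3 - <<'E'
from station import r
from h import *
from scipy.optimize import brentq
np.set_printoptions(precision=4,suppress=True)
T=r.calibration("top");S=r.calibration("scene")
f=lambda x,y:(180+(x+.5)/8-.5,180+(y+.5)/8-.5)
g=lambda x,y:(355+(x+.5)/8-.5,120+(y+.5)/8-.5)
o,d1=ray(T,f(208.5,245));_,d2=ray(T,f(263,415))
n=np.cross(d1,d2);n/=np.linalg.norm(n)
os,ds=ray(S,g(418,154))
butt=os+ds*(n@(o-os))/(n@ds)
ax=lambda y:np.array([np.cos(np.radians(40))*np.cos(y),np.cos(np.radians(40))*np.sin(y),np.sin(np.radians(40))])
y=brentq(lambda y:n@ax(y),-.8,.8)
print("butt",butt,"yaw",np.degrees(y),"grip",butt-.075*ax(y))
b2=plane(S,g(418,154),.163);print(b2)
print("proj grip top", proj(T,butt-.075*ax(y)),proj(S,butt-.075*ax(y)),proj(T,butt),proj(T,butt-.115*ax(y)))
# rack board right edge direction yaw
q=lambda x,y:(180+(x+.5)/2.5-.5,150+(y+.5)/2.5-.5)
a=plane(T,q(145,91),.012);b=plane(T,q(170,308),.012);print("rack edge",a,b,np.degrees(np.arctan2(*(a-b)[1::-1])),np.linalg.norm(a-b))
for p in[(380,198),(428,131)]:pass
E
```

```text
butt [0.5972 0.2737 0.1616] yaw 5.7535740165028795 grip [0.5401 0.268  0.1134]
[0.5983 0.2723 0.163 ]
proj grip top [210.1265 224.2289] [385.1884 142.8407] [200.7585 195.0076] [214.7213 238.5612]
rack edge [0.6326 0.2326 0.012 ] [0.4276 0.2072 0.012 ] 7.056844811275512 0.20659677656346498
```

```bash
cat >> h.py <<'E'
def down(yawy):
    """tool pointing down with jaw axis y at world angle yawy (deg)"""
    a=np.radians(yawy); x=np.array([0,0,-1.]); y=np.array([np.cos(a),np.sin(a),0]); return np.stack([x,y,np.cross(x,y)],1)
def inc(s,P,Rm=None,sign=True):
    """increment from the measured pose to the wanted pose"""
    R0=s["ee_rot"]; Rm=R0 if Rm is None else Rm
    rv=np.degrees(R.from_matrix(R0.T@Rm).as_rotvec()); sh=R0.T@(np.array(P)-s["tcp_pos"])
    print("inc rot",np.round(rv,2),"shift",np.round(sh,4)); return rv,sh
def st(s):
    print("t %.2f tcp %s F %s w %.3f j %s"%(s["time_s"],np.round(s["tcp_pos"],4),np.round(s["wrist_force"],1),s["gripper_width"]*.087,np.round(s["joints"],1)))
E
python3 - <<'E'
from station import r
from h import *
s=r.sense();st(s)
inc(s,[.4955,-.0063,.12],down(-100.2))
E
```

```text
t 0.10 tcp [0.185  0.5963 0.1926] F [-0.1 -0.7  0.7] w 0.087 j [ 87.6  22.1   0.4  -0.  -68.4 -14.8]
inc rot [-7.04 -0.   -0.12] shift [ 0.0736  0.4834 -0.4752]
```

Emit:
move_arm(increments=[-1, 0, 0, 0.005, 0.02, -0.02, 0.07, -2, 0, 0, 0.01, 0.045, -0.045, 0.07, -2, 0, 0, 0.015, 0.07, -0.07, 0.07, -3, 0, 0, 0.02, 0.095, -0.095, 0.07, -3, 0, 0, 0.025, 0.12, -0.12, 0.07, -4, 0, 0, 0.03, 0.145, -0.145, 0.07, -4, 0, 0, 0.03, 0.17, -0.17, 0.07, -5, 0, 0, 0.03, 0.195, -0.195, 0.07, -5, 0, 0, 0.03, 0.22, -0.22, 0.07, -6, 0, 0, 0.03, 0.245, -0.245, 0.07, -7, 0, 0, 0.03, 0.27, -0.27, 0.07, -7, 0, 0, 0.03, 0.29, -0.29, 0.07])

```text
time_s: 1.1
tcp_pos: [0.3764, 0.2316, 0.1633]
ee_rot: [[-0.001, -0.178, -0.984], [-0.001, -0.984, 0.178], [-1.0, 0.001, 0.001]]
wrist_force: [0.2, -0.2, 0.3]
gripper_width: 0.806
```

```bash
cat > n.py <<'E'
import sys
from station import r
from h import *
a=[float(v) for v in sys.argv[1:]]
s=r.sense();st(s); inc(s,a[:3],down(a[3]) if len(a)>3 else None)
E
python3 n.py .4955 -.0063 .12 -100.2
```

```text
t 1.10 tcp [0.3764 0.2316 0.1633] F [ 0.2 -0.2  0.3] w 0.070 j [ 52.8   5.6 -26.5  -0.  -58.   27. ]
inc rot [-0.04  0.03 -0.04] shift [ 0.0434  0.213  -0.1596]
```

Emit:
move_arm(increments=[0, 0, 0, 0.005, 0.025, -0.02, 0.06, 0, 0, 0, 0.01, 0.05, -0.04, 0.06, 0, 0, 0, 0.015, 0.075, -0.06, 0.06, 0, 0, 0, 0.02, 0.1, -0.08, 0.06, 0, 0, 0, 0.025, 0.125, -0.095, 0.06, 0, 0, 0, 0.03, 0.15, -0.115, 0.06, 0, 0, 0, 0.035, 0.17, -0.13, 0.06, 0, 0, 0, 0.04, 0.19, -0.145, 0.06, 0, 0, 0, 0.043, 0.2, -0.15, 0.06, 0, 0, 0, 0.043, 0.207, -0.155, 0.06, 0, 0, 0, 0.043, 0.213, -0.159, 0.06, 0, 0, 0, 0.043, 0.213, -0.159, 0.06])

```text
time_s: 2.1
tcp_pos: [0.4951, -0.0042, 0.1207]
ee_rot: [[0.0, -0.178, -0.984], [-0.0, -0.984, 0.178], [-1.0, -0.0, -0.0]]
wrist_force: [-0.5, -0.3, 1.0]
gripper_width: 0.688
```

```bash
python3 n.py .4957 -.0063 .032 -100.2
```

```text
t 2.10 tcp [ 0.4951 -0.0042  0.1207] F [-0.5 -0.3  1. ] w 0.060 j [ 18.3  13.5 -23.5   0.  -53.   61.4]
inc rot [-0.06 -0.02  0.  ] shift [ 0.0887  0.002  -0.0009]
```

Emit:
move_arm(increments=[0, 0, 0, 0.015, 0.002, -0.001, 0.06, 0, 0, 0, 0.035, 0.002, -0.001, 0.06, 0, 0, 0, 0.055, 0.002, -0.001, 0.06, 0, 0, 0, 0.07, 0.002, -0.001, 0.06, 0, 0, 0, 0.08, 0.002, -0.001, 0.06, 0, 0, 0, 0.086, 0.002, -0.001, 0.06, 0, 0, 0, 0.088, 0.002, -0.001, 0.06, 0, 0, 0, 0.088, 0.002, -0.001, 0.06])

```text
time_s: 2.77
tcp_pos: [0.4955, -0.0054, 0.0327]
ee_rot: [[0.0, -0.177, -0.984], [-0.0, -0.984, 0.177], [-1.0, 0.0, -0.0]]
wrist_force: [1.6, 0.1, 0.3]
gripper_width: 0.692
```

Emit:
move_arm(increments=[0, 0, 0, 0, 0, 0, 0.04, 0, 0, 0, 0, 0, 0, 0.03, 0, 0, 0, 0, 0, 0, 0.02, 0, 0, 0, 0, 0, 0, 0.015, 0, 0, 0, 0, 0, 0, 0.015, 0, 0, 0, 0, 0, 0, 0.015])

```text
time_s: 3.27
tcp_pos: [0.4956, -0.006, 0.0328]
ee_rot: [[0.0, -0.178, -0.984], [0.0, -0.984, 0.178], [-1.0, -0.0, -0.0]]
wrist_force: [0.0, -0.0, -0.4]
gripper_width: 0.322
```

```bash
python3 n.py .4957 -.0063 .032 -100.2; python3 n.py .421 -.2725 .12 -96
```

```text
t 3.27 tcp [ 0.4956 -0.006   0.0328] F [ 0.  -0.  -0.4] w 0.028 j [ 18.1  20.4 -29.4   0.  -40.2  61.6]
inc rot [-0.04 -0.02  0.01] shift [ 0.0008  0.0003 -0.0002]
t 3.27 tcp [ 0.4956 -0.006   0.0328] F [ 0.  -0.  -0.4] w 0.028 j [ 18.1  20.4 -29.4   0.  -40.2  61.6]
inc rot [-4.24 -0.02  0.01] shift [-0.0873  0.2755  0.026 ]
```

Emit:
move_arm(increments=[0, 0, 0, 0, 0, 0, 0.01, 0, 0, 0, 0, 0, 0, 0.01, 0, 0, 0, 0, 0, 0, 0.01, 0, 0, 0, -0.01, 0, 0, 0.01, 0, 0, 0, -0.03, 0, 0, 0.01, 0, 0, 0, -0.055, 0, 0, 0.01, 0, 0, 0, -0.08, 0.01, 0, 0.01, 0, 0, 0, -0.088, 0.03, 0.003, 0.01, -1, 0, 0, -0.088, 0.055, 0.005, 0.01, -1, 0, 0, -0.088, 0.08, 0.008, 0.01, -2, 0, 0, -0.088, 0.11, 0.01, 0.01, -2, 0, 0, -0.088, 0.14, 0.013, 0.01])

```text
time_s: 4.27
tcp_pos: [0.4574, -0.1424, 0.1207]
ee_rot: [[0.001, -0.142, -0.99], [0.0, -0.99, 0.142], [-1.0, -0.0, -0.0]]
wrist_force: [-0.3, -0.7, 0.3]
gripper_width: 0.111
```

```bash
python3 n.py .421 -.2725 .12 -96
```

```text
t 4.27 tcp [ 0.4574 -0.1424  0.1207] F [-0.3 -0.7  0.3] w 0.010 j [  2.2  12.  -25.6  -0.  -52.4  79.7]
inc rot [-2.14 -0.03  0.01] shift [0.0007 0.134  0.0176]
```

The fingers closed to 10 mm, so the cork may have been missed or lost. I'll look before moving on.

```bash
cat > look.py <<'E'
import sys
from station import r
from h import *
k=sys.argv[1]
t=r.capture("top");s=r.capture("scene")
cv2.imwrite(f"pics/T{k}.png",t[:,:,::-1]);cv2.imwrite(f"pics/S{k}.png",s[:,:,::-1])
a=cv2.resize(t[60:340,160:520,::-1],(720,560),interpolation=cv2.INTER_CUBIC);cv2.imwrite(f"pics/Tc{k}.png",a)
a=cv2.resize(s[80:360,110:470,::-1],(720,560),interpolation=cv2.INTER_CUBIC);cv2.imwrite(f"pics/Sc{k}.png",a)
E
python3 look.py 1
```

```text
(no output)
```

View pics/Tc1.png

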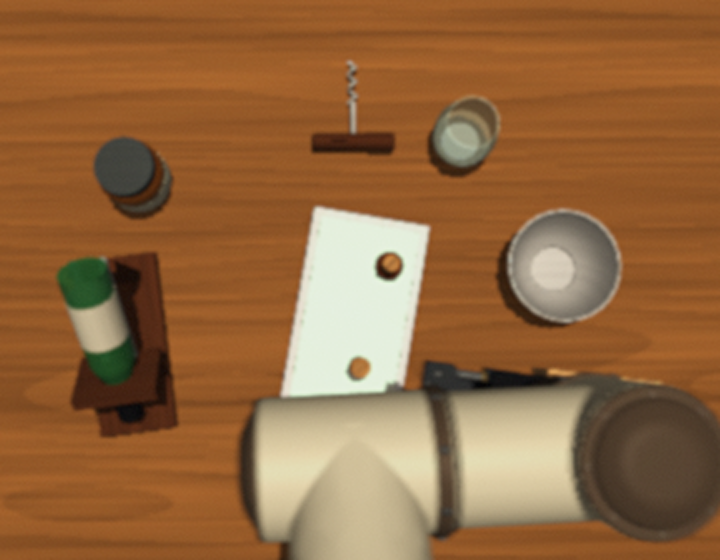

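View pics/Sc1.png

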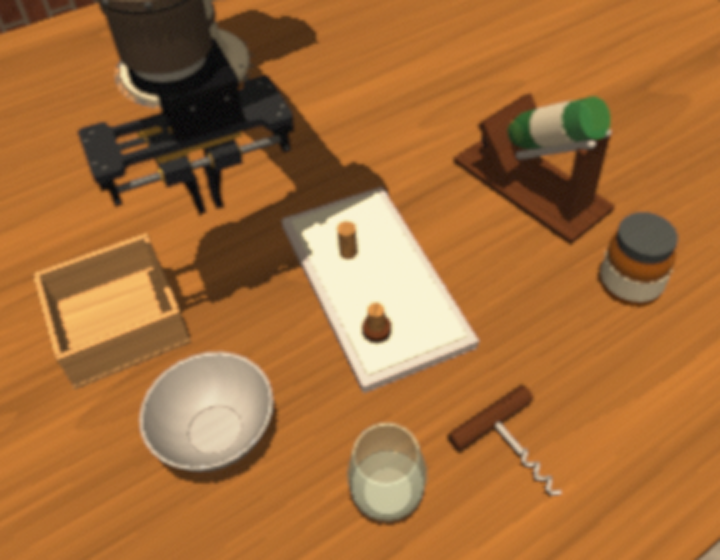

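```bash
python3 - <<'E'
from station import r
from h import *
s=r.sense();st(s)
S=r.calibration("scene")
p=s["tcp_pos"]; x=s["ee_rot"][:,0]
for d in(-.011,0,.008):
    q=proj(S,p+d*x); print(d,q,(q-[110,80])*2)
E
```

```text
t 4.37 tcp [ 0.4562 -0.144   0.1204] F [ 0.3  0.6 -0.4] w 0.010 j [  2.   12.  -25.6   0.  -52.5  79.5]
-0.011 [216.52472171 187.86666164] [213.04944342 215.73332328]
0 [217.47115213 191.36141097] [214.94230426 222.72282195]
0.008 [218.14794053 193.86049146] [216.29588105 227.72098292]
```

```bash
python3 - <<'E'
import cv2
a=cv2.imread("pics/S1.png")
a=cv2.resize(a[120:220,140:270],None,fx=6,fy=6,interpolation=cv2.INTER_CUBIC)
cv2.circle(a,(int((218.1-140)*6),int((193.9-120)*6)),4,(0,0,255),-1)
cv2.imwrite("pics/fz.png",a)
E
```

```text
(no output)
```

View pics/fz.png

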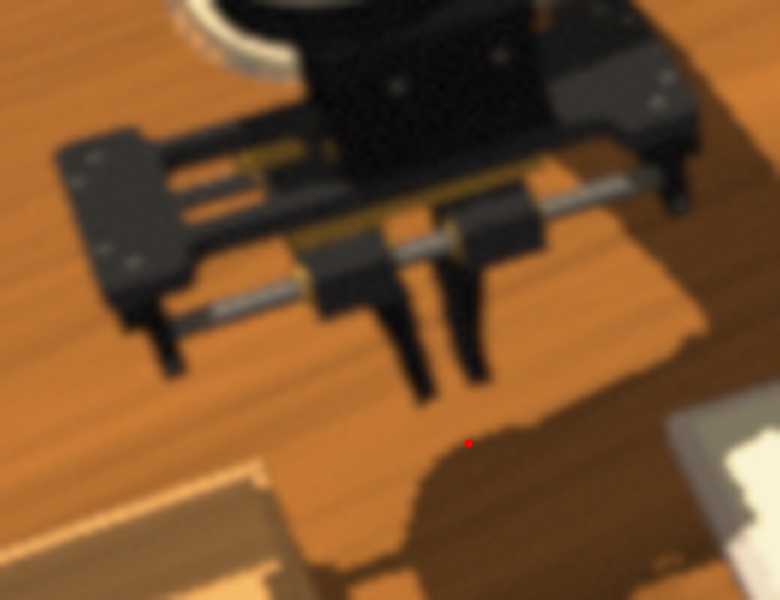

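```bash
python3 - <<'E'
from station import r
from h import *
np.set_printoptions(precision=4,suppress=True)
s=r.sense()
S=r.calibration("scene");T=r.calibration("top")
print("base",proj(S,[0,0,0]),proj(S,[0,0,.05]))
for z in(.3,.4,.5): print(z,plane(T,(490,290),z),proj(T,[.456,-.144,z]))
for tp in[(.4562,-.144,.1284-.016)]: print(proj(T,tp))
print("tip mid ray", plane(S,(215.3,184.8),.1124),plane(S,(215.3,184.8),.14),plane(S,(215.3,184.8),.16))
E
python3 - <<'E'
import cv2
a=cv2.imread("pics/S1.png")
a=cv2.resize(a[0:160,100:300],None,fx=4,fy=4,interpolation=cv2.INTER_CUBIC)
cv2.imwrite("pics/bz.png",a)
E
```

```text
base [202.4233 112.3837] [198.9658  98.9123]
0.3 [ 0.427  -0.2346  0.3   ] [433.0041 272.2239]
0.4 [ 0.4424 -0.1908  0.4   ] [454.9027 280.0563]
0.5 [ 0.4577 -0.147   0.5   ] [487.2979 291.6429]
[406.5997 262.6844]
tip mid ray [ 0.4276 -0.1371  0.1124] [ 0.4549 -0.1445  0.14  ] [ 0.4747 -0.1498  0.16  ]
```

View pics/bz.png

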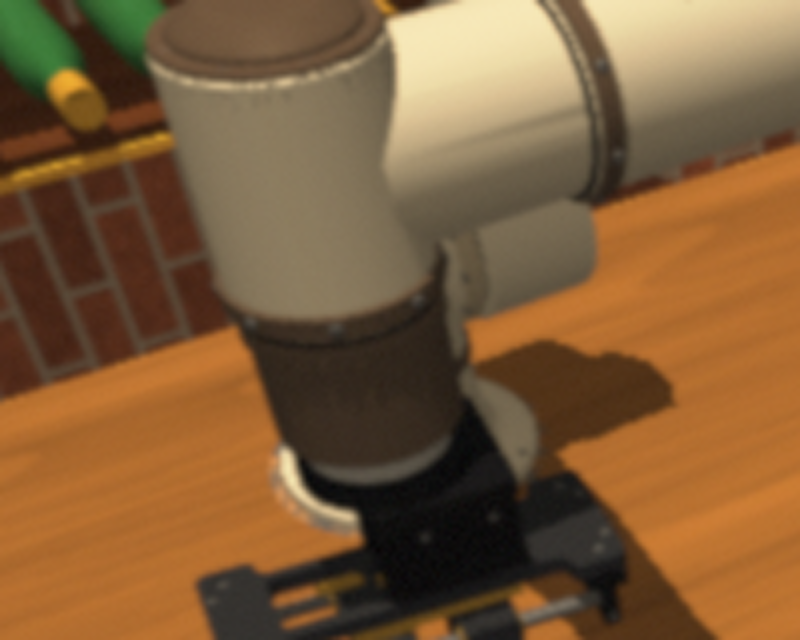

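Emit:
move_arm(increments=[0, 0, 0, 0.02, -0.01, 0, 0.06, 0, 0, 0, 0.03, -0.02, 0, 0.06, 0, 0, 0, 0.04, -0.02, 0, 0.06, 0, 0, 0, 0.05, -0.02, 0, 0.06, 0, 0, 0, 0.06, -0.02, 0, 0.06, 0, 0, 0, 0.06, -0.02, 0, 0.06, 0, 0, 0, 0.06, -0.02, 0, 0.06, 0, 0, 0, 0.06, -0.02, 0, 0.06, 0, 0, 0, 0.06, -0.02, 0, 0.06, 0, 0, 0, 0.06, -0.02, 0, 0.06])

```text
time_s: 5.2
tcp_pos: [0.4612, -0.1216, 0.0612]
ee_rot: [[0.001, -0.143, -0.99], [0.0, -0.99, 0.143], [-1.0, -0.0, -0.001]]
wrist_force: [-0.0, 0.3, -0.9]
gripper_width: 0.679
```

```bash
python3 - <<'E'
from station import r
from h import *
s=r.sense();st(s)
S=r.calibration("scene")
p=s["tcp_pos"]; x=s["ee_rot"][:,0];y=s["ee_rot"][:,1]
a=r.capture("scene")[:,:,::-1].copy()
c=(150,110)
a=cv2.resize(a[110:230,150:280],None,fx=6,fy=6,interpolation=cv2.INTER_CUBIC)
for sgn in(1,-1):
  for d,col in((.008,(0,0,255)),(-.020,(0,255,0))):
    q=(proj(S,p+d*x+sgn*.03*y)-c)*6; print(d,q); cv2.circle(a,tuple(q.astype(int)),4,col,-1)
cv2.imwrite("pics/fz2.png",a)
E
```

```text
t 5.20 tcp [ 0.4612 -0.1216  0.0612] F [-0.   0.3 -0.9] w 0.059 j [  4.8  16.3 -30.2   0.  -43.4  77. ]
0.008 [420.89701957 617.57220159]
-0.02 [407.30761709 569.30669303]
0.008 [569.7761878 563.3215754]
-0.02 [559.97609256 514.77830722]
```

View pics/fz2.png

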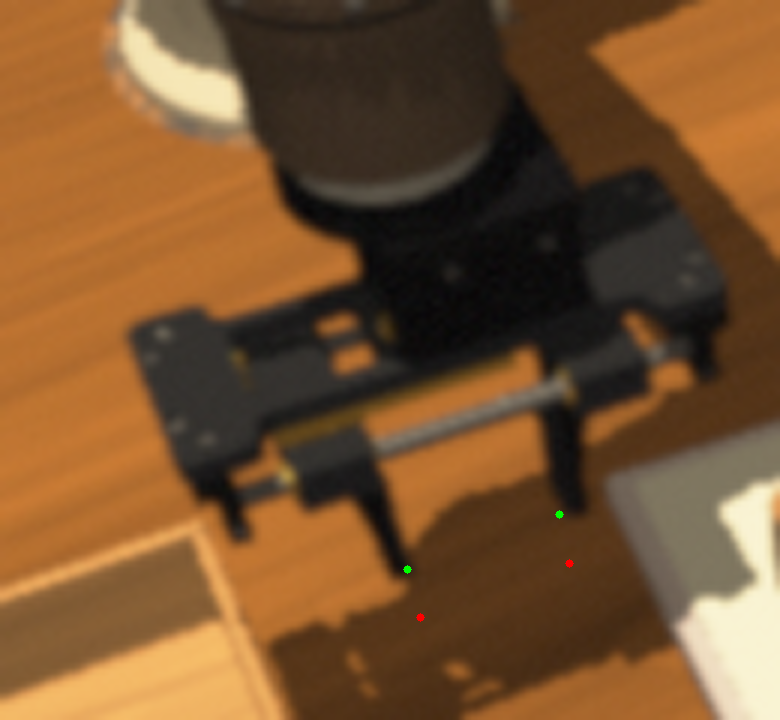

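The picture shows the real fingertips (green marks) sitting 28 mm short of where the stated tool geometry puts them (red). Sideways they agree. I'll regrip the cork about 28 mm deeper, in stages with checks.

```bash
python3 n.py .4957 -.0063 .085 -100.2
```

```text
t 5.25 tcp [ 0.4611 -0.1216  0.0611] F [ 0.8 -0.  -0.7] w 0.059 j [  4.8  16.3 -30.2   0.  -43.4  77. ]
inc rot [ 1.97 -0.07  0.01] shift [-0.0238 -0.1191 -0.0178]
```

Emit:
move_arm(increments=[0, 0, 0, -0.01, -0.01, 0, 0.06, 0, 0, 0, -0.018, -0.03, -0.003, 0.06, 1, 0, 0, -0.024, -0.055, -0.006, 0.06, 1, 0, 0, -0.024, -0.08, -0.01, 0.06, 2, 0, 0, -0.024, -0.1, -0.014, 0.06, 2, 0, 0, -0.024, -0.113, -0.017, 0.06, 2, 0, 0, -0.024, -0.119, -0.018, 0.06, 2, 0, 0, -0.024, -0.119, -0.018, 0.06, 2, 0, 0, -0.01, -0.119, -0.018, 0.06, 2, 0, 0, 0.005, -0.119, -0.018, 0.06, 2, 0, 0, 0.025, -0.119, -0.018, 0.06, 2, 0, 0, 0.03, -0.119, -0.018, 0.06])

```text
time_s: 6.25
tcp_pos: [0.4928, -0.0079, 0.0281]
ee_rot: [[-0.006, -0.18, -0.984], [-0.001, -0.984, 0.18], [-1.0, 0.002, 0.005]]
wrist_force: [-0.4, -0.7, 0.4]
gripper_width: 0.694
```

```bash
cat > fz.py <<'E'
import sys
from station import r
from h import *
s=r.sense();st(s)
S=r.calibration("scene")
p=s["tcp_pos"]; x=s["ee_rot"][:,0];y=s["ee_rot"][:,1]
a=r.capture("scene")[:,:,::-1].copy()
c=np.clip(proj(S,p).astype(int)-[65,60],0,[510,300])
a=cv2.resize(a[c[1]:c[1]+100,c[0]:c[0]+130],None,fx=6,fy=6,interpolation=cv2.INTER_CUBIC)
w=s["gripper_width"]*.0435
for sgn in(1,-1):
  for d,col in((.008,(0,0,255)),(-.020,(0,255,0))):
    q=(proj(S,p+d*x+sgn*w*y)-c)*6; cv2.circle(a,tuple(q.astype(int)),4,col,-1)
cv2.imwrite(f"pics/{sys.argv[1]}.png",a)
E
python3 fz.py fz3;python3 n.py .4957 -.0063 .004 -100.2
```

```text
t 6.25 tcp [ 0.4928 -0.0079  0.0281] F [-0.4 -0.7  0.4] w 0.060 j [ 18.   20.7 -29.7  -0.1 -39.9  61.7]
t 6.30 tcp [ 0.493  -0.0079  0.0283] F [ 0.4 -0.1  0.4] w 0.060 j [ 18.   20.7 -29.7  -0.  -39.9  61.7]
inc rot [-0.13  0.31 -0.14] shift [ 0.0242 -0.0021 -0.0025]
```

View pics/fz3.png

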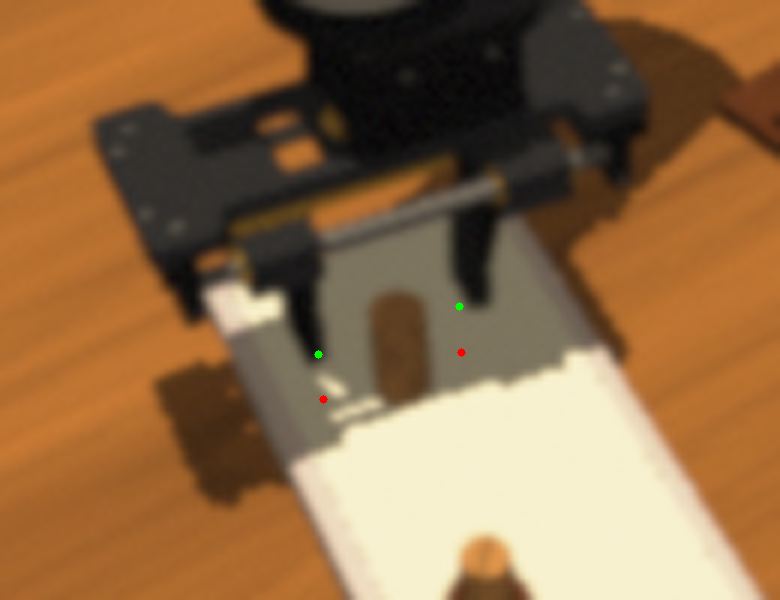

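Emit:
move_arm(increments=[0, 0, 0, 0.005, -0.002, -0.002, 0.05, 0, 0, 0, 0.01, -0.002, -0.0025, 0.05, 0, 0, 0, 0.015, -0.002, -0.0025, 0.05, 0, 0, 0, 0.02, -0.002, -0.0025, 0.05, 0, 0, 0, 0.023, -0.002, -0.0025, 0.05, 0, 0, 0, 0.023, -0.002, -0.0025, 0.05])

```text
time_s: 6.8
tcp_pos: [0.4978, -0.005, 0.007]
ee_rot: [[-0.001, -0.178, -0.984], [-0.0, -0.984, 0.178], [-1.0, 0.0, 0.001]]
wrist_force: [-0.2, -0.3, 0.5]
gripper_width: 0.573
```

```bash
python3 fz.py fz4;python3 n.py .4957 -.0063 .005 -100.2
```

```text
t 6.80 tcp [ 0.4978 -0.005   0.007 ] F [-0.2 -0.3  0.5] w 0.050 j [ 18.1  22.9 -30.4  -0.  -36.7  61.6]
t 6.85 tcp [ 0.4981 -0.005   0.0073] F [-0.1 -0.  -0.5] w 0.050 j [ 18.1  22.9 -30.4   0.  -36.7  61.6]
inc rot [-0.03  0.03 -0.02] shift [0.0023 0.0017 0.0021]
```

View pics/fz4.png

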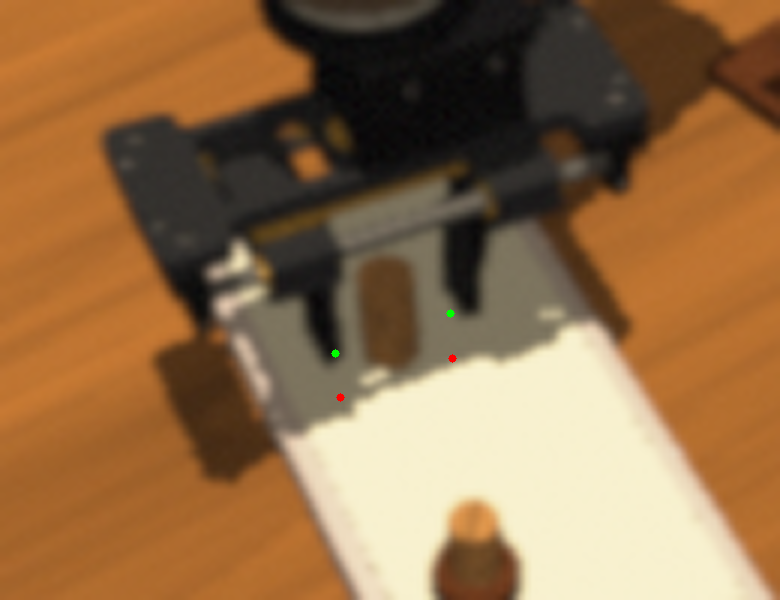

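Emit:
move_arm(increments=[0, 0, 0, 0.001, 0.001, 0.002, 0.04, 0, 0, 0, 0.001, 0.001, 0.002, 0.02, 0, 0, 0, 0.001, 0.001, 0.002, 0.01, 0, 0, 0, 0.001, 0.001, 0.002, 0.01, 0, 0, 0, 0.001, 0.001, 0.002, 0.01, 0, 0, 0, 0.001, 0.001, 0.002, 0.01, 0, 0, 0, 0.001, 0.001, 0.002, 0.01, 0, 0, 0, 0.001, 0.001, 0.002, 0.01, 0, 0, 0, 0.001, 0.001, 0.002, 0.01, 0, 0, 0, 0.001, 0.001, 0.002, 0.01])

```text
time_s: 7.68
tcp_pos: [0.4963, -0.0055, 0.0067]
ee_rot: [[0.0, -0.178, -0.984], [0.0, -0.984, 0.178], [-1.0, -0.0, -0.0]]
wrist_force: [0.0, -0.3, 1.5]
gripper_width: 0.268
```

```bash
python3 n.py .421 -.2725 .095 -96
```

```text
t 7.68 tcp [ 0.4963 -0.0055  0.0067] F [ 0.  -0.3  1.5] w 0.023 j [ 18.1  22.8 -30.7   0.  -36.5  61.6]
inc rot [-4.23 -0.01  0.  ] shift [-0.0883  0.2761  0.0267]
```

Emit:
move_arm(increments=[0, 0, 0, -0.01, 0, 0, 0.01, 0, 0, 0, -0.03, 0, 0, 0.01, 0, 0, 0, -0.055, 0.005, 0, 0.01, 0, 0, 0, -0.08, 0.02, 0.002, 0.01, -1, 0, 0, -0.088, 0.045, 0.005, 0.01, -1, 0, 0, -0.088, 0.075, 0.008, 0.01, -2, 0, 0, -0.088, 0.105, 0.011, 0.01, -2, 0, 0, -0.088, 0.135, 0.014, 0.01, -3, 0, 0, -0.088, 0.165, 0.017, 0.01, -3, 0, 0, -0.088, 0.195, 0.02, 0.01, -4, 0, 0, -0.088, 0.22, 0.022, 0.01, -4, 0, 0, -0.088, 0.24, 0.024, 0.01])

```text
time_s: 8.68
tcp_pos: [0.429, -0.2391, 0.0944]
ee_rot: [[-0.0, -0.109, -0.994], [0.0, -0.994, 0.109], [-1.0, -0.0, 0.0]]
wrist_force: [0.7, -0.0, -1.5]
gripper_width: 0.266
```

```bash
python3 fz.py fz5; python3 n.py .421 -.2725 .015 -96
```

```text
t 8.68 tcp [ 0.429  -0.2391  0.0944] F [ 0.7 -0.  -1.5] w 0.023 j [-10.1  15.  -26.   -0.  -49.1  93.9]
t 8.73 tcp [ 0.4283 -0.2408  0.0943] F [ 0.7 -1.7  1.1] w 0.023 j [-10.3  15.  -25.9   0.  -49.1  93.9]
inc rot [-0.42  0.06 -0.02] shift [0.0793 0.0323 0.0037]
```

View pics/fz5.png

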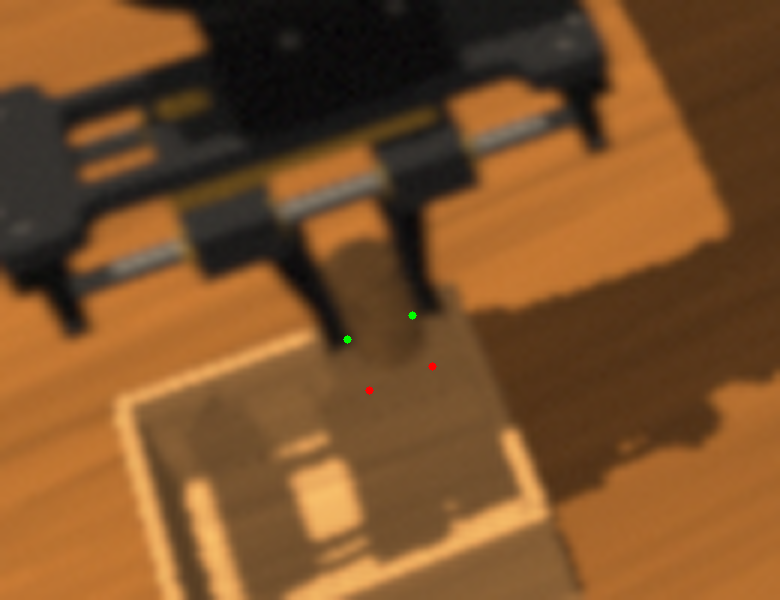

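Emit:
move_arm(increments=[0, 0, 0, 0, 0.015, 0.002, 0.01, 0, 0, 0, 0, 0.032, 0.004, 0.01, 0, 0, 0, 0.01, 0.032, 0.004, 0.01, 0, 0, 0, 0.03, 0.032, 0.004, 0.01, 0, 0, 0, 0.05, 0.032, 0.004, 0.01, 0, 0, 0, 0.07, 0.032, 0.004, 0.01, 0, 0, 0, 0.082, 0.032, 0.004, 0.01, 0, 0, 0, 0.086, 0.032, 0.004, 0.01, 0, 0, 0, 0.086, 0.032, 0.004, 0.01, 0, 0, 0, 0.086, 0.032, 0.004, 0.02, 0, 0, 0, 0.086, 0.032, 0.004, 0.04, 0, 0, 0, 0.086, 0.032, 0.004, 0.04])

```text
time_s: 9.73
tcp_pos: [0.4233, -0.269, 0.0095]
ee_rot: [[0.002, -0.108, -0.994], [-0.001, -0.994, 0.108], [-1.0, 0.0, -0.002]]
wrist_force: [0.3, 0.4, -0.2]
gripper_width: 0.349
```

Emit:
move_arm(increments=[0, 0, 0, 0, 0, 0, 0.04, 0, 0, 0, 0, 0, 0, 0.04, 0, 0, 0, -0.02, 0, 0, 0.04, 0, 0, 0, -0.045, 0, 0, 0.04, 0, 0, 0, -0.07, 0, 0, 0.04, 0, 0, 0, -0.085, 0, 0, 0.05, 0, 0, 0, -0.085, -0.02, -0.01, 0.05, 0, 0, 0, -0.085, -0.04, -0.025, 0.05, 0, 0, 0, -0.085, -0.06, -0.05, 0.05, 0, 0, 0, -0.085, -0.08, -0.08, 0.05])

```text
time_s: 10.57
tcp_pos: [0.5104, -0.1972, 0.0944]
ee_rot: [[0.0, -0.11, -0.994], [0.0, -0.994, 0.11], [-1.0, -0.0, -0.0]]
wrist_force: [0.6, -1.7, -0.9]
gripper_width: 0.568
```

```bash
python3 look.py 2; python3 n.py .6142 -.0435 .08 -100.2
```

```text
t 10.67 tcp [ 0.5153 -0.1964  0.0942] F [-0.1 -0.2  0.2] w 0.050 j [ -4.   20.2 -18.1   0.1 -51.5  88. ]
inc rot [ 4.2  -0.25 -0.02] shift [ 0.0145 -0.1624 -0.0823]
```

View pics/Sc2.png

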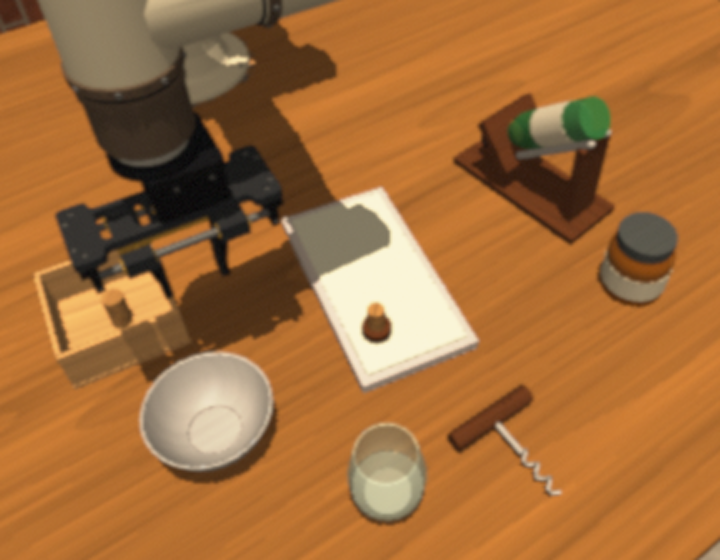

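The cork is standing in the box, at Sc2 (117,308). Next is the stopper.

Emit:
move_arm(increments=[0, 0, 0, 0, -0.02, -0.01, 0.05, 1, 0, 0, 0, -0.045, -0.022, 0.05, 1, 0, 0, 0, -0.07, -0.035, 0.05, 2, 0, 0, 0, -0.095, -0.048, 0.05, 2, 0, 0, 0, -0.12, -0.06, 0.05, 3, 0, 0, 0, -0.14, -0.07, 0.05, 4, 0, 0, 0.005, -0.155, -0.078, 0.05, 4, 0, 0, 0.01, -0.162, -0.082, 0.05, 4, 0, 0, 0.014, -0.162, -0.082, 0.05, 4, 0, 0, 0.014, -0.162, -0.082, 0.05, 4, 0, 0, 0.014, -0.162, -0.082, 0.05])

```text
time_s: 11.58
tcp_pos: [0.6087, -0.0469, 0.0791]
ee_rot: [[-0.002, -0.178, -0.984], [-0.0, -0.984, 0.178], [-1.0, 0.001, 0.002]]
wrist_force: [0.8, 0.1, -0.1]
gripper_width: 0.574
```

```bash
python3 n.py .6142 -.0435 .016 -100.2
```

```text
t 11.58 tcp [ 0.6087 -0.0469  0.0791] F [ 0.8  0.1 -0.1] w 0.050 j [ 10.8  26.4 -10.2  -0.  -53.4  69. ]
inc rot [-0.08  0.1  -0.03] shift [ 0.0631 -0.0043 -0.0049]
```

Emit:
move_arm(increments=[0, 0, 0, 0.01, -0.001, -0.001, 0.05, 0, 0, 0, 0.02, -0.001, -0.001, 0.05, 0, 0, 0, 0.03, -0.001, -0.001, 0.05, 0, 0, 0, 0.04, -0.001, -0.001, 0.05, 0, 0, 0, 0.04, -0.001, -0.001, 0.05, 0, 0, 0, 0.04, -0.001, -0.001, 0.05])

```text
time_s: 12.08
tcp_pos: [0.6102, -0.0454, 0.0383]
ee_rot: [[-0.002, -0.178, -0.984], [-0.001, -0.984, 0.178], [-1.0, 0.001, 0.002]]
wrist_force: [-0.8, -0.3, -0.8]
gripper_width: 0.571
```

```bash
python3 fz.py fz6;python3 n.py .6142 -.0435 .016 -100.2
```

```text
t 12.08 tcp [ 0.6102 -0.0454  0.0383] F [-0.8 -0.3 -0.8] w 0.050 j [ 10.9  29.2 -12.3   0.  -48.6  68.9]
t 12.13 tcp [ 0.6109 -0.0452  0.0391] F [ 0.7 -0.7  0.6] w 0.050 j [ 10.9  29.2 -12.3   0.  -48.6  68.9]
inc rot [-0.02  0.03 -0.03] shift [ 0.0231 -0.0023 -0.003 ]
```

View pics/fz6.png

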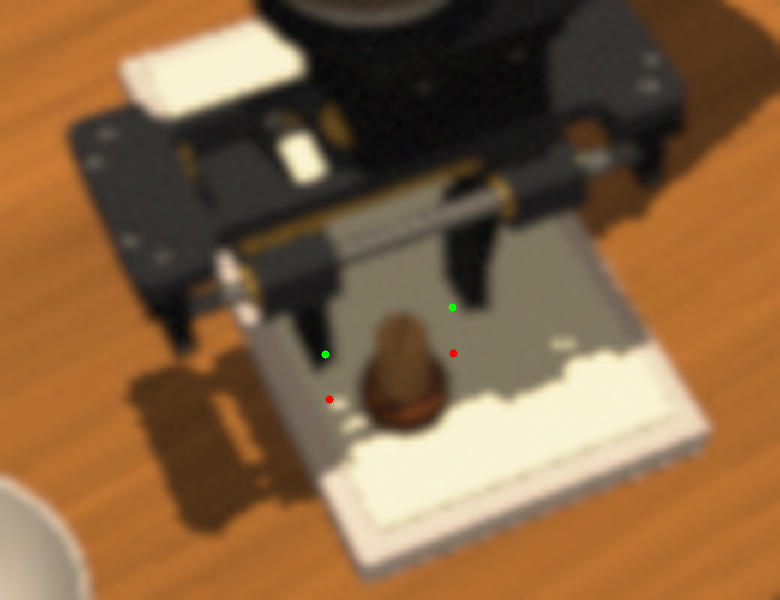

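Emit:
move_arm(increments=[0, 0, 0, 0.008, -0.002, -0.003, 0.045, 0, 0, 0, 0.016, -0.002, -0.003, 0.045, 0, 0, 0, 0.022, -0.002, -0.003, 0.045, 0, 0, 0, 0.022, -0.002, -0.003, 0.045, 0, 0, 0, 0.022, -0.002, -0.003, 0.03, 0, 0, 0, 0.022, -0.002, -0.003, 0.02, 0, 0, 0, 0.022, -0.002, -0.003, 0.01, 0, 0, 0, 0.022, -0.002, -0.003, 0.005, 0, 0, 0, 0.022, -0.002, -0.003, 0.005, 0, 0, 0, 0.022, -0.002, -0.003, 0.005, 0, 0, 0, 0.022, -0.002, -0.003, 0.005, 0, 0, 0, 0.022, -0.002, -0.003, 0.005])

```text
time_s: 13.13
tcp_pos: [0.6145, -0.0436, 0.0179]
ee_rot: [[0.001, -0.178, -0.984], [-0.0, -0.984, 0.178], [-1.0, -0.0, -0.001]]
wrist_force: [-0.0, -0.3, 0.8]
gripper_width: 0.217
```

Emit:
move_arm(increments=[0, 0, 0, 0, 0, 0, 0.005, 0, 0, 0, 0, 0, 0, 0.005])

```text
time_s: 13.3
tcp_pos: [0.6145, -0.0436, 0.0179]
ee_rot: [[0.001, -0.178, -0.984], [0.0, -0.984, 0.178], [-1.0, -0.0, -0.001]]
wrist_force: [0.1, -1.2, 1.9]
gripper_width: 0.22
```

```bash
python3 n.py .609 -.243 .095 -100.2
```

```text
t 13.30 tcp [ 0.6145 -0.0436  0.0179] F [ 0.1 -1.2  1.9] w 0.019 j [ 11.   30.9 -12.9   0.  -46.2  68.8]
inc rot [-0.03 -0.04  0.01] shift [-0.0771  0.1972 -0.03  ]
```

Emit:
move_arm(increments=[0, 0, 0, -0.01, 0, 0, 0.005, 0, 0, 0, -0.03, 0, 0, 0.005, 0, 0, 0, -0.055, 0.005, 0, 0.005, 0, 0, 0, -0.075, 0.02, -0.003, 0.005, 0, 0, 0, -0.077, 0.045, -0.007, 0.005, 0, 0, 0, -0.077, 0.075, -0.012, 0.005, 0, 0, 0, -0.077, 0.105, -0.016, 0.005, 0, 0, 0, -0.077, 0.135, -0.021, 0.005, 0, 0, 0, -0.077, 0.16, -0.025, 0.005, 0, 0, 0, -0.077, 0.18, -0.028, 0.005, 0, 0, 0, -0.077, 0.194, -0.03, 0.005, 0, 0, 0, -0.077, 0.197, -0.03, 0.005])

```text
time_s: 14.3
tcp_pos: [0.6084, -0.245, 0.0947]
ee_rot: [[0.0, -0.18, -0.984], [-0.0, -0.984, 0.18], [-1.0, 0.0, -0.0]]
wrist_force: [0.0, -0.9, -0.5]
gripper_width: 0.216
```

```bash
python3 fz.py fz7; python3 n.py .609 -.243 .025 -100.2
```

```text
t 14.30 tcp [ 0.6084 -0.245   0.0947] F [ 0.  -0.9 -0.5] w 0.019 j [ -7.8  29.4  -2.4   0.  -58.2  87.4]
t 14.35 tcp [ 0.6084 -0.2442  0.0946] F [ 0.  -0.3 -0. ] w 0.019 j [ -7.8  29.4  -2.4  -0.  -58.2  87.4]
inc rot [-0.15  0.01  0.  ] shift [ 0.0696 -0.0013 -0.0004]
```

View pics/fz7.png

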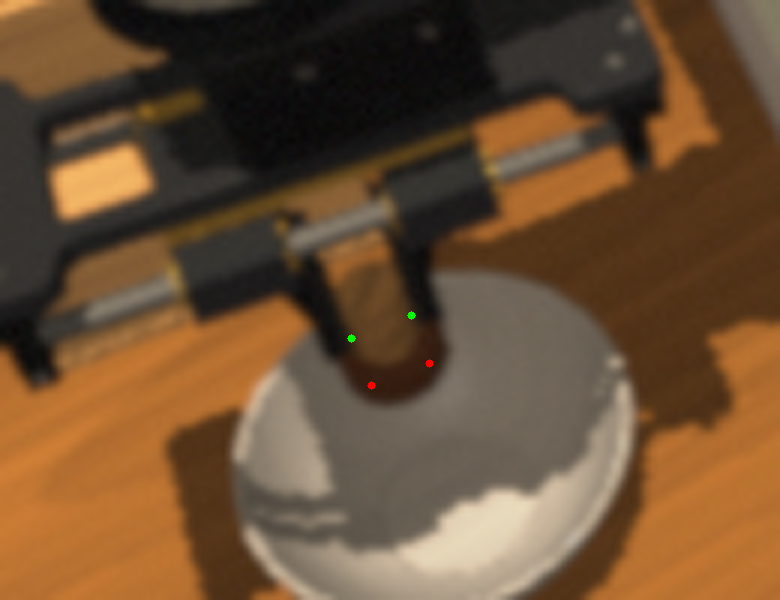

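Emit:
move_arm(increments=[0, 0, 0, 0.01, 0, 0, 0.005, 0, 0, 0, 0.025, 0, 0, 0.005, 0, 0, 0, 0.045, 0, 0, 0.005, 0, 0, 0, 0.06, 0, 0, 0.005, 0, 0, 0, 0.07, 0, 0, 0.005, 0, 0, 0, 0.073, 0, 0, 0.005, 0, 0, 0, 0.073, 0, 0, 0.005, 0, 0, 0, 0.073, 0, 0, 0.03, 0, 0, 0, 0.073, 0, 0, 0.04, 0, 0, 0, 0.073, 0, 0, 0.04, 0, 0, 0, 0.073, 0, 0, 0.04, 0, 0, 0, 0.073, 0, 0, 0.04])

```text
time_s: 15.35
tcp_pos: [0.6091, -0.243, 0.0222]
ee_rot: [[0.001, -0.178, -0.984], [-0.0, -0.984, 0.178], [-1.0, -0.0, -0.001]]
wrist_force: [-0.3, -1.3, -0.6]
gripper_width: 0.44
```

Emit:
move_arm(increments=[0, 0, 0, -0.01, 0, 0, 0.04, 0, 0, 0, -0.03, 0, 0, 0.04, 0, 0, 0, -0.06, 0, 0, 0.04, 0, 0, 0, -0.09, 0, 0, 0.05, 0, 0, 0, -0.12, -0.02, 0, 0.06, 0, 0, 0, -0.15, -0.05, 0, 0.07, 0, 0, 0, -0.18, -0.08, 0, 0.08, 0, 0, 0, -0.2, -0.11, 0, 0.087, 0, 0, 0, -0.22, -0.14, 0, 0.087, 0, 0, 0, -0.24, -0.17, 0, 0.087, 0, 0, 0, -0.26, -0.2, 0, 0.087])

```text
time_s: 16.27
tcp_pos: [0.6441, -0.0447, 0.284]
ee_rot: [[0.002, -0.178, -0.984], [0.0, -0.984, 0.178], [-1.0, -0.0, -0.002]]
wrist_force: [1.6, 0.9, 0.0]
gripper_width: 0.958
```

```bash
python3 look.py 3; python3 n.py .4 .2 .3
```

```text
t 16.37 tcp [ 0.6466 -0.0425  0.2868] F [-0.  -0.4 -0.2] w 0.086 j [ 10.5  21.6  12.9   0.1 -80.8  69.5]
inc rot [0. 0. 0.] shift [-0.0153 -0.1963  0.2847]
```

View pics/Sc3.png

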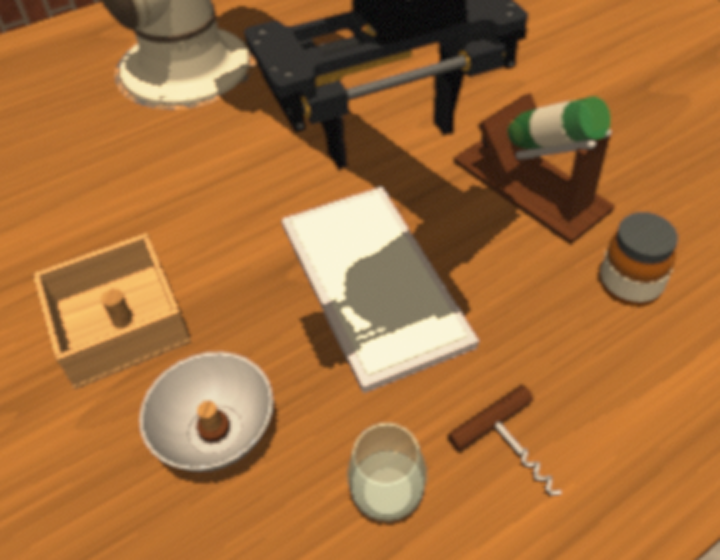

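Both are in place: the stopper stands in the bowl at Sc3 (212,422) and the cork is in the box. Next I'll tilt the tool square to the bottle's axis at a stand-off.

```bash
cat > b.py <<'E'
import sys
from station import r
from h import *
def brot(psi=6.4,el=40):
    p,e=np.radians([psi,el]); x=np.array([np.sin(e)*np.cos(p),np.sin(e)*np.sin(p),-np.cos(e)]); y=np.array([np.sin(p),-np.cos(p),0]); return np.stack([x,y,np.cross(x,y)],1)
G=np.array([.540,.2675,.1145]); OFF=.039
if __name__=="__main__":
    B=brot(); s=r.sense(); st(s)
    print("tcp goal",G+OFF*B[:,0])
    inc(s,G+(OFF-float(sys.argv[1]))*B[:,0]+np.array([float(v) for v in sys.argv[2:5]] or [0,0,0]),B)
    rel=B.T@(s["tcp_pos"]-G-OFF*B[:,0]); print("tcp rel to goal in goal axes",np.round(rel,4))
E
python3 b.py .11; python3 b.py .16
```

```text
t 16.37 tcp [ 0.6466 -0.0425  0.2868] F [-0.  -0.4 -0.2] w 0.086 j [ 10.5  21.6  12.9   0.1 -80.8  69.5]
tcp goal [0.56491249 0.27029438 0.08462427]
inc rot [-15.69  39.18  -5.65] shift [ 0.1167 -0.2738  0.2034]
tcp rel to goal in goal axes [-0.1251  0.32   -0.1655]
t 16.37 tcp [ 0.6466 -0.0425  0.2868] F [-0.  -0.4 -0.2] w 0.086 j [ 10.5  21.6  12.9   0.1 -80.8  69.5]
tcp goal [0.56491249 0.27029438 0.08462427]
inc rot [-15.69  39.18  -5.65] shift [ 0.0781 -0.2649  0.2339]
tcp rel to goal in goal axes [-0.1251  0.32   -0.1655]
```

Emit:
move_arm(increments=[0, 2, 0, 0, -0.02, 0.02, 0.087, -1, 5, 0, 0.005, -0.045, 0.04, 0.087, -3, 9, -1, 0.01, -0.07, 0.06, 0.087, -4, 13, -1, 0.015, -0.1, 0.085, 0.087, -6, 17, -2, 0.025, -0.13, 0.11, 0.087, -8, 21, -3, 0.035, -0.155, 0.135, 0.087, -10, 25, -4, 0.045, -0.18, 0.16, 0.087, -11, 29, -4, 0.055, -0.205, 0.185, 0.087, -13, 32, -5, 0.065, -0.225, 0.2, 0.087, -14, 35, -5, 0.07, -0.245, 0.215, 0.087, -15, 38, -5.5, 0.075, -0.258, 0.228, 0.087, -15.7, 39.2, -5.6, 0.078, -0.265, 0.234, 0.087])

```text
time_s: 17.37
tcp_pos: [0.4811, 0.2346, 0.2168]
ee_rot: [[0.617, 0.081, -0.783], [0.048, -0.997, -0.065], [-0.786, 0.003, -0.618]]
wrist_force: [1.3, 1.0, 1.1]
gripper_width: 1.003
```

```bash
python3 b.py .11
```

```text
t 17.37 tcp [0.4811 0.2346 0.2168] F [1.3 1.  1.1] w 0.087 j [ 44.4  -2.9 -56.1  77.  -24.  -19. ]
tcp goal [0.56491249 0.27029438 0.08462427]
inc rot [-1.26  1.8  -1.22] shift [ 0.0473 -0.0268  0.0172]
tcp rel to goal in goal axes [-0.1573  0.0261 -0.0181]
```

Emit:
move_arm(increments=[-0.5, 0.5, -0.5, 0.01, -0.01, 0.005, 0.087, -0.5, 0.8, -0.8, 0.02, -0.015, 0.01, 0.087, -0.5, 1, -1, 0.03, -0.02, 0.013, 0.087, -0.5, 1, -1, 0.04, -0.022, 0.014, 0.087, -0.5, 1, -1, 0.045, -0.022, 0.014, 0.087, -0.5, 1, -1, 0.047, -0.022, 0.014, 0.087, -0.5, 1, -1, 0.047, -0.022, 0.014, 0.087])

```text
time_s: 17.95
tcp_pos: [0.4994, 0.2563, 0.1712]
ee_rot: [[0.627, 0.095, -0.773], [0.064, -0.995, -0.07], [-0.776, -0.005, -0.631]]
wrist_force: [0.3, -0.1, 0.2]
gripper_width: 0.998
```

```bash
python3 b.py .11; python3 look.py 4; python3 fz.py fz8
```

```text
t 17.95 tcp [0.4994 0.2563 0.1712] F [ 0.3 -0.1  0.2] w 0.087 j [ 28.5   3.  -56.9 115.5 -15.6 -44.8]
tcp goal [0.56491249 0.27029438 0.08462427]
inc rot [-0.94  0.9  -0.38] shift [-0.0007 -0.0065  0.0047]
tcp rel to goal in goal axes [-0.1092  0.0066 -0.0046]
t 18.05 tcp [0.4989 0.257  0.1717] F [ 0.4  0.6 -0.2] w 0.087 j [ 28.6   3.  -56.9 115.4 -15.6 -44.8]
```

View pics/fz8.png

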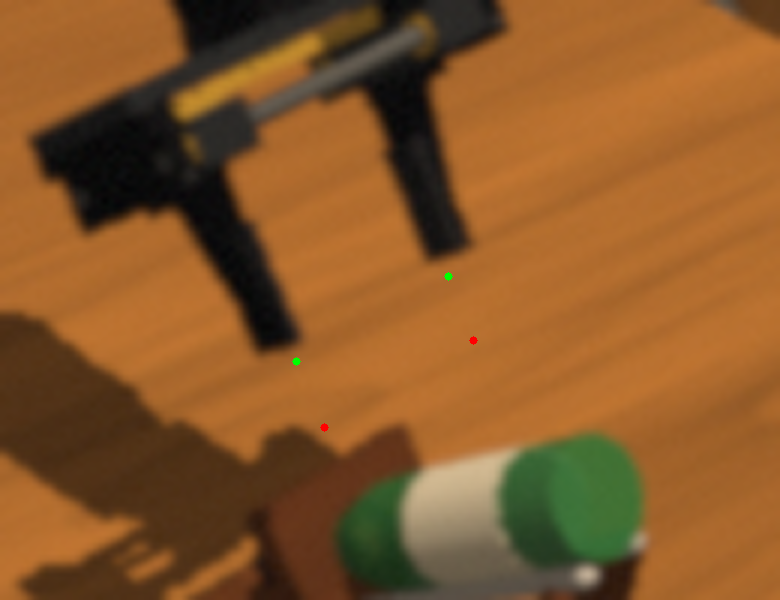

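View pics/Tc4.png

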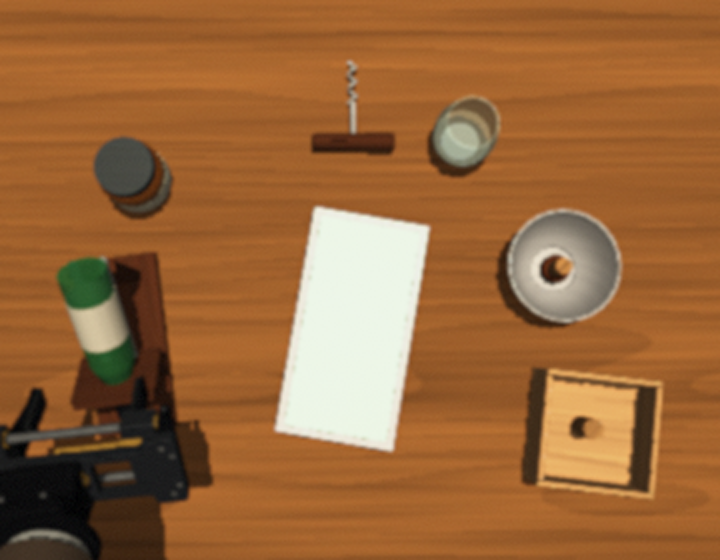

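The wrist is near its singularity and j4 is close to its limit. Grasping with less tool tilt (18° instead of 40°) avoids that and still clears the gripper's body from the bottle.

```bash
sed -i 's/el=40/el=18/; s/OFF=.039/OFF=.041/' b.py; python3 b.py .11
```

```text
t 18.10 tcp [0.4987 0.2574 0.1718] F [-0.3  1.1 -0.4] w 0.087 j [ 28.6   3.  -56.9 115.4 -15.6 -44.8]
tcp goal [0.55259074 0.26891228 0.07550668]
inc rot [ -0.94 -21.14  -0.1 ] shift [ 0.0067 -0.0058 -0.0213]
tcp rel to goal in goal axes [-0.1085  0.0055  0.0224]
```

Emit:
move_arm(increments=[0, -2, 0, -0.01, -0.001, -0.002, 0.087, 0, -4, 0, -0.015, -0.002, -0.005, 0.087, 0, -6, 0, -0.02, -0.002, -0.008, 0.087, 0, -8, 0, -0.02, -0.003, -0.01, 0.087, 0, -10, 0, -0.02, -0.003, -0.012, 0.087, 0, -12, 0, -0.015, -0.003, -0.014, 0.087, -1, -14, 0, -0.01, -0.003, -0.016, 0.087, -1, -16, 0, -0.005, -0.003, -0.018, 0.087, -1, -18, 0, 0, -0.003, -0.02, 0.087, -1, -20, 0, 0.005, -0.003, -0.021, 0.087, -1, -21, 0, 0.007, -0.003, -0.021, 0.087, -1, -21, 0, 0.007, -0.003, -0.021, 0.087])

```text
time_s: 19.1
tcp_pos: [0.5194, 0.2639, 0.1794]
ee_rot: [[0.309, 0.112, -0.945], [0.034, -0.994, -0.107], [-0.951, 0.001, -0.31]]
wrist_force: [0.1, -0.2, -0.4]
gripper_width: 1.0
```

```bash
python3 b.py .08
```

```text
t 19.10 tcp [0.5194 0.2639 0.1794] F [ 0.1 -0.2 -0.4] w 0.087 j [ 49.3  10.  -28.1  19.2 -40.1  33.7]
tcp goal [0.55259074 0.26891228 0.07550668]
inc rot [ 0.04 -0.08 -0.02] shift [ 0.0291 -0.0013  0.0003]
tcp rel to goal in goal axes [-0.1091  0.0012 -0.0002]
```

Emit:
move_arm(increments=[0, 0, 0, 0.015, -0.001, 0, 0.087, 0, 0, 0, 0.03, -0.001, 0, 0.087, 0, 0, 0, 0.045, -0.001, 0, 0.087, 0, 0, 0, 0.055, -0.001, 0, 0.087, 0, 0, 0, 0.06, -0.001, 0, 0.087, 0, 0, 0, 0.06, -0.001, 0, 0.087])

```text
time_s: 19.6
tcp_pos: [0.5365, 0.2646, 0.1208]
ee_rot: [[0.307, 0.112, -0.945], [0.031, -0.994, -0.108], [-0.951, 0.004, -0.309]]
wrist_force: [-0.1, 0.4, -0.4]
gripper_width: 1.0
```

```bash
python3 b.py .05; python3 look.py 5; python3 fz.py fz9
```

```text
t 19.60 tcp [0.5365 0.2646 0.1208] F [-0.1  0.4 -0.4] w 0.087 j [ 47.4  15.1 -32.   23.2 -31.4  30.4]
tcp goal [0.55259074 0.26891228 0.07550668]
inc rot [ 0.1   0.02 -0.21] shift [-0.0018 -0.0024 -0.0017]
tcp rel to goal in goal axes [-0.0482  0.0024  0.0017]
t 19.70 tcp [0.5373 0.2655 0.1226] F [-0.   0.3  0.2] w 0.087 j [ 47.4  15.  -31.8  23.2 -31.4  30.4]
```

View pics/fz9.png

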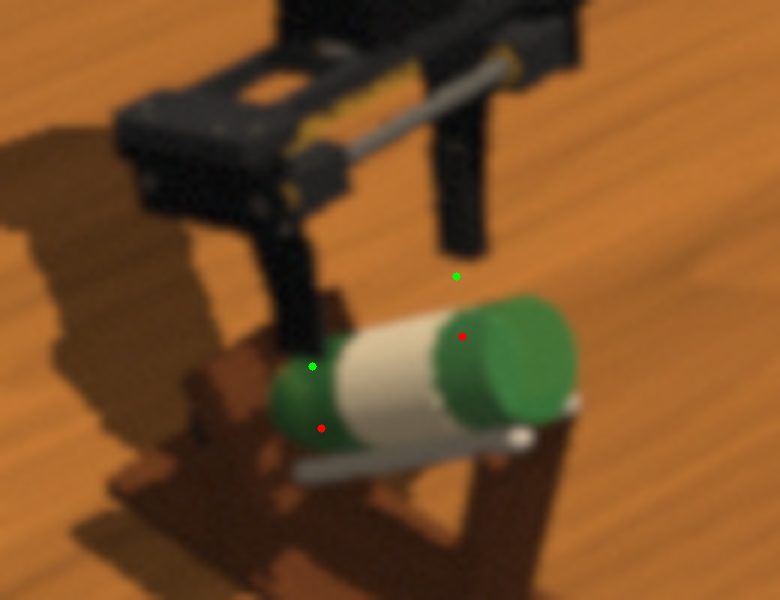

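View pics/Tc5.png

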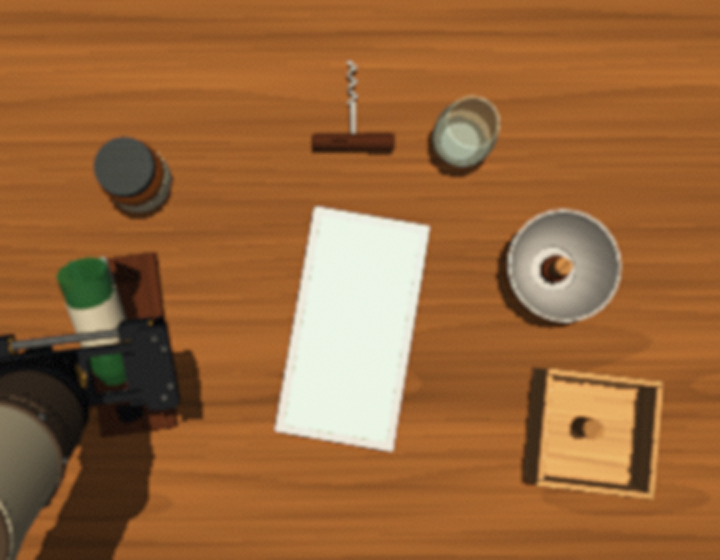

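Emit:
move_arm(increments=[0, 0, 0, 0.01, -0.002, -0.001, 0.087, 0, 0, 0, 0.02, -0.002, -0.001, 0.087, 0, 0, 0, 0.03, -0.002, -0.001, 0.087, 0, 0, 0, 0.04, -0.002, -0.001, 0.087, 0, 0, 0, 0.047, -0.002, -0.001, 0.087, 0, 0, 0, 0.047, -0.002, -0.001, 0.087, 0, 0, 0, 0.047, -0.002, -0.001, 0.087])

```text
time_s: 20.33
tcp_pos: [0.5528, 0.2688, 0.0774]
ee_rot: [[0.308, 0.112, -0.945], [0.032, -0.994, -0.107], [-0.951, 0.003, -0.31]]
wrist_force: [-1.1, 0.5, -0.2]
gripper_width: 0.997
```

```bash
python3 b.py 0; python3 fz.py fz10; python3 look.py 6
```

```text
t 20.33 tcp [0.5528 0.2688 0.0774] F [-1.1  0.5 -0.2] w 0.087 j [ 45.6  19.6 -34.4  28.5 -24.6  26. ]
tcp goal [0.55259074 0.26891228 0.07550668]
inc rot [ 0.06 -0.07 -0.15] shift [ 0.0017 -0.0001  0.0007]
tcp rel to goal in goal axes [-0.0017  0.0001 -0.0007]
t 20.33 tcp [0.5528 0.2688 0.0774] F [-1.1  0.5 -0.2] w 0.087 j [ 45.6  19.6 -34.4  28.5 -24.6  26. ]
```

View pics/fz10.png

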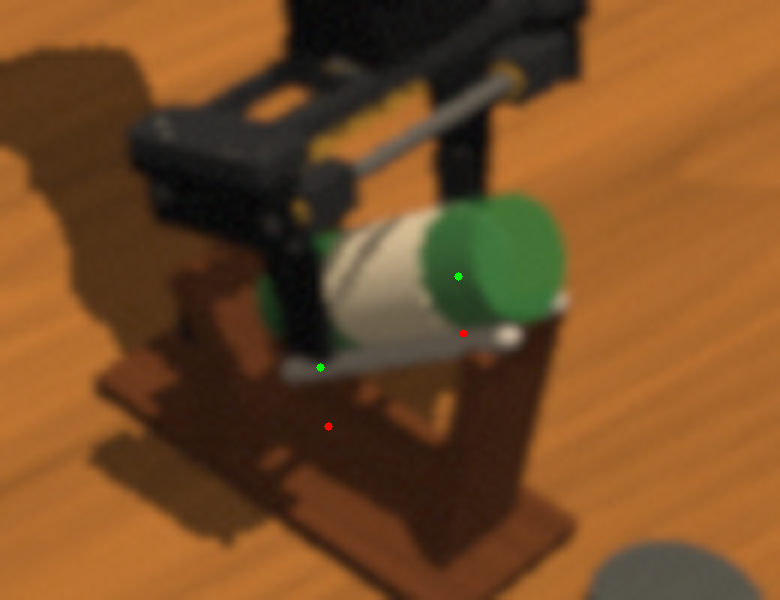

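```bash
python3 - <<'E'
from station import r
from h import *
from b import brot,G
S=r.calibration("scene"); s=r.sense(); p=s["tcp_pos"]
c=np.clip(proj(S,p).astype(int)-[65,60],0,[510,300])
B=brot();x,y=B[:,0],B[:,1]
ax=np.array([np.cos(np.radians(40))*np.cos(np.radians(6.4)),np.cos(np.radians(40))*np.sin(np.radians(6.4)),np.sin(np.radians(40))])
for nm,P in dict(grip=G,near=G+.0435*y,neartip=G+.0435*y+.019*x,neartip_out=G+.05*y+.019*x,tcp_m28=p-.028*x+.0435*y,butt=G+.075*ax,fronttip=G+.0435*y+.019*x-.0095*B[:,2]).items():
    print(nm,np.round((proj(S,P)-c)*6))
E
```

```text
grip [379. 279.]
near [307. 326.]
neartip [313. 367.]
neartip_out [302. 374.]
tcp_m28 [313. 349.]
butt [509. 254.]
fronttip [330. 373.]
```

Emit:
move_arm(increments=[0, 0, 0, 0.002, 0, 0, 0.08, 0, 0, 0, 0.002, 0, 0, 0.07, 0, 0, 0, 0.002, 0, 0, 0.06, 0, 0, 0, 0.002, 0, 0, 0.05, 0, 0, 0, 0.002, 0, 0, 0.04, 0, 0, 0, 0.002, 0, 0, 0.03, 0, 0, 0, 0.002, 0, 0, 0.03, 0, 0, 0, 0.002, 0, 0, 0.03, 0, 0, 0, 0.002, 0, 0, 0.03, 0, 0, 0, 0.002, 0, 0, 0.03, 0, 0, 0, 0.002, 0, 0, 0.03, 0, 0, 0, 0.002, 0, 0, 0.03])

```text
time_s: 21.48
tcp_pos: [0.5534, 0.2691, 0.0758]
ee_rot: [[0.309, 0.112, -0.944], [0.033, -0.994, -0.107], [-0.951, 0.002, -0.311]]
wrist_force: [-0.6, 0.4, 0.3]
gripper_width: 0.566
```

```bash
python3 b.py 0; python3 - <<'E'
from station import r
from h import *
s=r.sense(); R0=s["ee_rot"]; print(s["moment"])
e,p=np.radians([40,6.4]); ax=np.array([np.cos(e)*np.cos(p),np.cos(e)*np.sin(p),np.sin(e)])
print("axis in tool",R0.T@ax, "x0.085",.085*R0.T@ax)
E
```

```text
t 21.48 tcp [0.5534 0.2691 0.0758] F [-0.6  0.4  0.3] w 0.049 j [ 45.5  19.7 -34.6  28.8 -24.3  25.7]
tcp goal [0.55259074 0.26891228 0.07550668]
inc rot [ 0.06 -0.1  -0.12] shift [0.0001 0.0001 0.0009]
tcp rel to goal in goal axes [-0.0001 -0.0001 -0.0009]
[0.02434613 0.82352784 0.10872358]
axis in tool [-0.37298647  0.00177577 -0.92783508] x0.085 [-0.03170385  0.00015094 -0.07886598]
```

Emit:
move_arm(increments=[0, 0, 0, -0.001, 0, -0.001, 0.03, 0, 0, 0, -0.0025, 0, -0.004, 0.03, 0, 0, 0, -0.004, 0, -0.008, 0.03, 0, 0, 0, -0.006, 0, -0.013, 0.03, 0, 0, 0, -0.008, 0, -0.018, 0.03, 0, 0, 0, -0.01, 0, -0.023, 0.03, 0, 0, 0, -0.012, 0, -0.028, 0.03])

```text
time_s: 22.07
tcp_pos: [0.5768, 0.2716, 0.0962]
ee_rot: [[0.309, 0.111, -0.945], [0.032, -0.994, -0.106], [-0.951, 0.002, -0.311]]
wrist_force: [-0.3, -0.6, -3.6]
gripper_width: 0.57
```

```bash
python3 b.py 0; python3 look.py 7
```

```text
t 22.07 tcp [0.5768 0.2716 0.0962] F [-0.3 -0.6 -3.6] w 0.050 j [ 44.6  20.1 -28.8  23.7 -28.8  32.2]
tcp goal [0.55259074 0.26891228 0.07550668]
inc rot [ 0.03 -0.09 -0.13] shift [ 0.0122 -0.0001  0.0296]
tcp rel to goal in goal axes [-0.0122  0.0001 -0.0296]
```

View pics/Sc7.png

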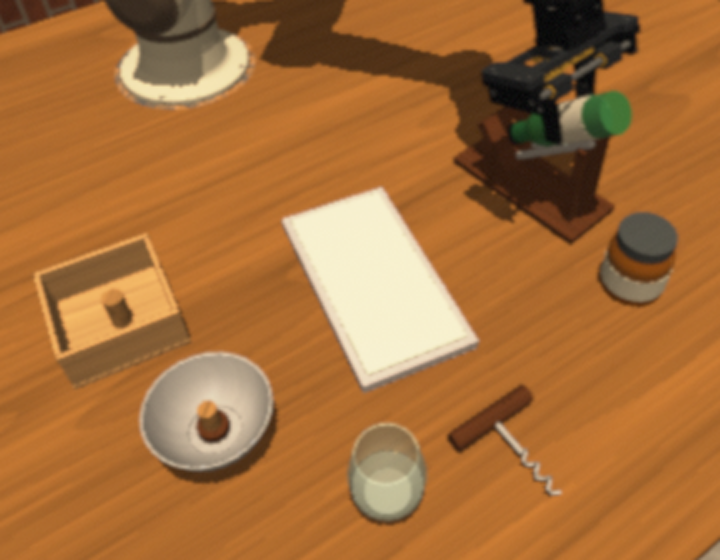

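The bottle is moving out with the gripper; the wrist carries about 3.6 N. I'll continue along its axis.

Emit:
move_arm(increments=[0, 0, 0, -0.002, 0, -0.005, 0.03, 0, 0, 0, -0.005, 0, -0.012, 0.03, 0, 0, 0, -0.008, 0, -0.02, 0.03, 0, 0, 0, -0.011, 0, -0.028, 0.03, 0, 0, 0, -0.015, 0, -0.037, 0.03, 0, 0, 0, -0.018, 0, -0.045, 0.03, 0, 0, 0, -0.021, 0, -0.052, 0.03, 0, 0, 0, -0.023, 0, -0.056, 0.03])

```text
time_s: 22.83
tcp_pos: [0.6229, 0.2771, 0.136]
ee_rot: [[0.31, 0.112, -0.944], [0.033, -0.994, -0.107], [-0.95, 0.002, -0.311]]
wrist_force: [-0.1, -0.2, -4.2]
gripper_width: 0.563
```

```bash
python3 b.py 0; python3 look.py 8; python3 fz.py fz11
```

```text
t 22.83 tcp [0.6229 0.2771 0.136 ] F [-0.1 -0.2 -4.2] w 0.049 j [ 42.3  21.5 -18.1  17.8 -36.9  41.1]
tcp goal [0.55259074 0.26891228 0.07550668]
inc rot [ 0.04 -0.14 -0.1 ] shift [0.0354 0.0002 0.0861]
tcp rel to goal in goal axes [-0.0356 -0.0003 -0.086 ]
t 22.93 tcp [0.6228 0.2772 0.1359] F [-0.5  0.  -3.7] w 0.049 j [ 42.3  21.5 -18.2  17.9 -36.8  41.1]
```

View pics/fz11.png

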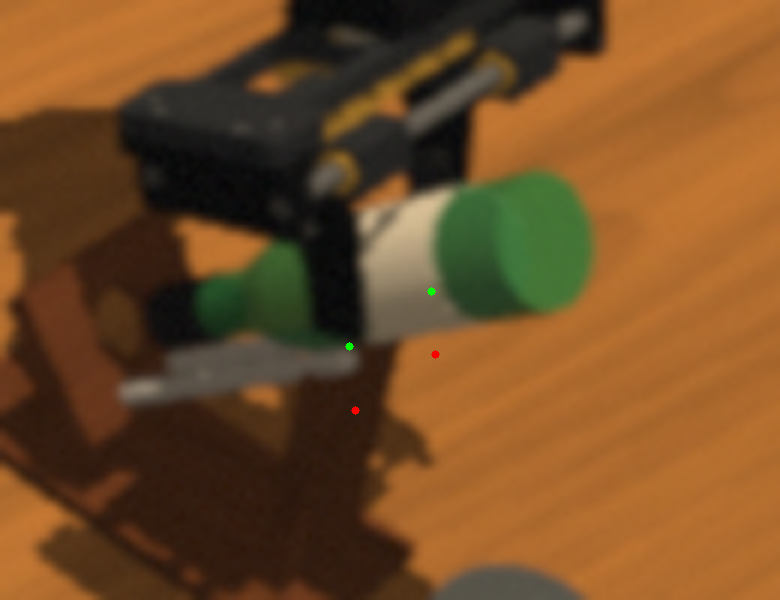

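View pics/Tc8.png

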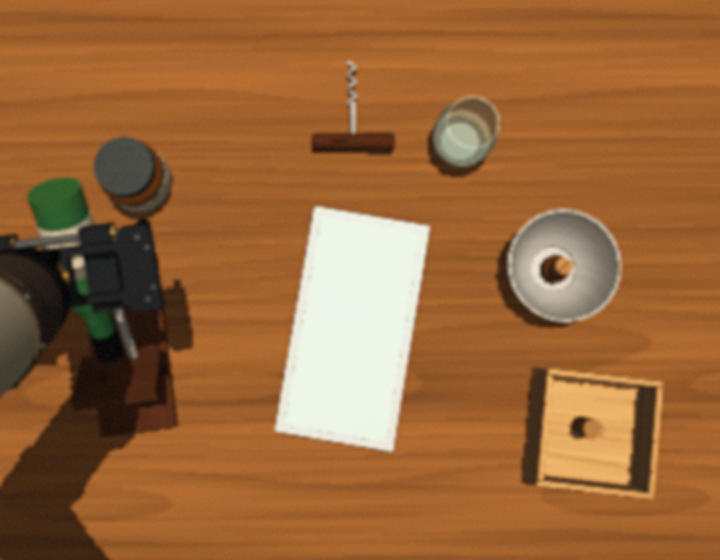

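The cap is out of the hole. Next I'll lift, then carry and level.

```bash
cat > f.py <<'E'
import sys
from station import r
from h import *
from b import brot
P=float(sys.argv[1]); Z=float(sys.argv[2]); EL=float(sys.argv[3]) if len(sys.argv)>3 else -22
B=brot(P,EL); a=np.radians(P)
Gf=np.array([.5424,-.0012,Z])+.01*np.array([np.cos(a),np.sin(a),0])
s=r.sense();st(s);print("tcp goal",Gf+.044*B[:,0]); inc(s,Gf+.044*B[:,0],B)
E
python3 f.py -10.2 .24
```

```text
t 22.98 tcp [0.622  0.2767 0.1351] F [-0.1  0.9 -4. ] w 0.049 j [ 42.3  21.5 -18.3  17.9 -36.8  41. ]
tcp goal [ 5.36019765e-01 -5.20145052e-05  1.99203910e-01]
inc rot [ 16.91 -39.82  -0.71] shift [-0.0964  0.2656  0.0908]
```

Emit:
move_arm(increments=[0, 0, 0, -0.005, 0, -0.003, 0.03, 0, 0, 0, -0.02, 0, -0.008, 0.03, 0, 0, 0, -0.04, 0, -0.015, 0.03, 0, 0, 0, -0.06, 0, -0.022, 0.03, 0, 0, 0, -0.08, 0, -0.028, 0.03, 0, 0, 0, -0.095, 0, -0.032, 0.03, 0, 0, 0, -0.1, 0, -0.033, 0.03, 0, 0, 0, -0.1, 0, -0.033, 0.03])

```text
time_s: 23.65
tcp_pos: [0.6224, 0.2776, 0.2423]
ee_rot: [[0.311, 0.112, -0.944], [0.035, -0.994, -0.106], [-0.95, 0.001, -0.313]]
wrist_force: [-0.2, 0.4, -3.2]
gripper_width: 0.565
```

```bash
python3 f.py -10.2 .24
```

```text
t 23.65 tcp [0.6224 0.2776 0.2423] F [-0.2  0.4 -3.2] w 0.049 j [ 42.6  16.7  -7.9  13.7 -51.4  46.5]
tcp goal [ 5.36019765e-01 -5.20145052e-05  1.99203910e-01]
inc rot [ 16.96 -39.95  -0.59] shift [0.0045 0.2662 0.1245]
```

Emit:
move_arm(increments=[0.3, -1, 0, 0, 0.006, 0.003, 0.03, 1, -2, 0, 0, 0.015, 0.007, 0.03, 2, -4, 0, 0, 0.027, 0.013, 0.03, 2.5, -6, 0, 0, 0.04, 0.019, 0.03, 3.5, -8, 0, 0, 0.054, 0.026, 0.03, 4, -10, 0, 0, 0.068, 0.033, 0.03, 5, -12, 0, 0.001, 0.082, 0.04, 0.03, 6, -14, 0, 0.001, 0.096, 0.046, 0.03, 7, -16, 0, 0.002, 0.11, 0.053, 0.03, 8, -18, 0, 0.002, 0.123, 0.059, 0.03, 8.5, -20, 0, 0.002, 0.136, 0.065, 0.03, 9, -22, 0, 0.002, 0.149, 0.071, 0.03])

```text
time_s: 24.65
tcp_pos: [0.5716, 0.1202, 0.2155]
ee_rot: [[-0.073, -0.045, -0.996], [0.02, -0.999, 0.043], [-0.997, -0.017, 0.074]]
wrist_force: [0.3, -0.2, -4.1]
gripper_width: 0.567
```

```bash
python3 f.py -10.2 .22
```

```text
t 24.65 tcp [0.5716 0.1202 0.2155] F [ 0.3 -0.2 -4.1] w 0.049 j [ 26.   19.5   0.8  -3.  -74.6  62.3]
tcp goal [ 5.36019765e-01 -5.20145052e-05  1.79203910e-01]
inc rot [  7.7  -17.65  -0.81] shift [0.0364 0.1223 0.0276]
```

Emit:
move_arm(increments=[0.6, -1.5, 0, 0.003, 0.01, 0.002, 0.03, 1.5, -3, 0, 0.006, 0.022, 0.005, 0.03, 2.5, -5, 0, 0.01, 0.035, 0.008, 0.03, 3.5, -7, -0.2, 0.014, 0.05, 0.011, 0.03, 4, -9, -0.3, 0.018, 0.064, 0.014, 0.03, 5, -11, -0.4, 0.022, 0.078, 0.017, 0.03, 6, -13, -0.5, 0.026, 0.09, 0.02, 0.03, 6.5, -15, -0.6, 0.03, 0.102, 0.023, 0.03, 7, -16.5, -0.7, 0.033, 0.112, 0.026, 0.03, 7.5, -17.5, -0.8, 0.035, 0.119, 0.027, 0.03, 7.7, -17.7, -0.8, 0.036, 0.122, 0.028, 0.03, 7.7, -17.7, -0.8, 0.036, 0.122, 0.028, 0.03])

```text
time_s: 25.65
tcp_pos: [0.5367, 0.0009, 0.1803]
ee_rot: [[-0.366, -0.177, -0.914], [0.066, -0.984, 0.164], [-0.928, -0.0, 0.372]]
wrist_force: [-0.1, -0.2, -3.9]
gripper_width: 0.568
```

```bash
python3 look.py 9; python3 f.py -10.2 .128
```

```text
t 25.75 tcp [0.5369 0.0019 0.1811] F [-0.   0.3 -3. ] w 0.050 j [ 12.1  26.8   5.8  -8.1 -89.3  69.3]
tcp goal [ 5.36019765e-01 -5.20145052e-05  8.72039104e-02]
inc rot [ 0.11 -0.25  0.01] shift [ 0.0874  0.0021 -0.0343]
```

View pics/Sc9.png

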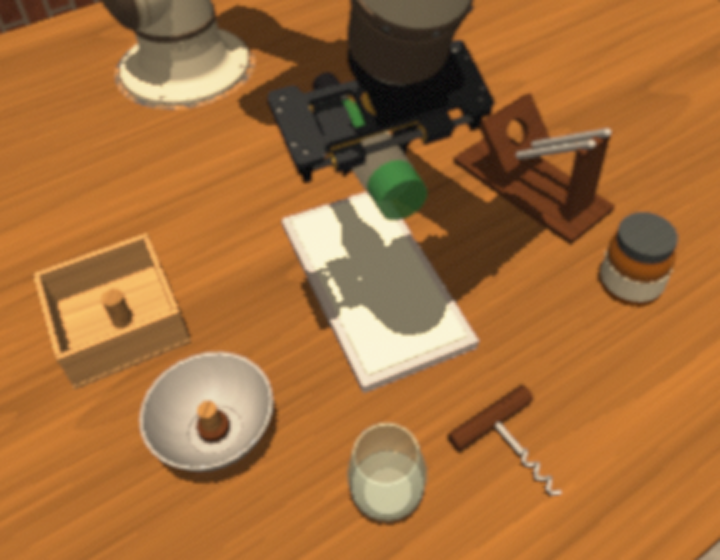

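View pics/Tc9.png

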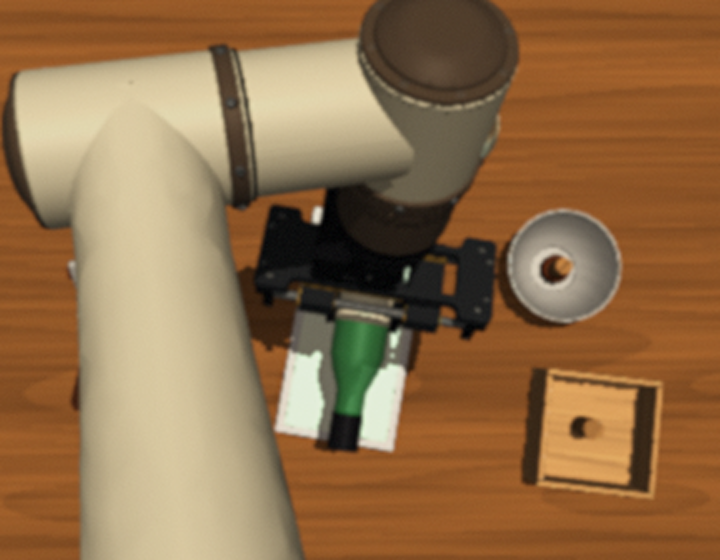

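Emit:
move_arm(increments=[0, 0, 0, 0.005, 0, -0.002, 0.03, 0, 0, 0, 0.013, 0, -0.005, 0.03, 0, 0, 0, 0.023, 0.001, -0.009, 0.03, 0, 0, 0, 0.034, 0.001, -0.013, 0.03, 0, 0, 0, 0.045, 0.001, -0.018, 0.03, 0, 0, 0, 0.056, 0.001, -0.022, 0.03, 0, 0, 0, 0.066, 0.002, -0.026, 0.03, 0, 0, 0, 0.075, 0.002, -0.03, 0.03, 0, 0, 0, 0.082, 0.002, -0.032, 0.03, 0, 0, 0, 0.086, 0.002, -0.034, 0.03, 0, 0, 0, 0.087, 0.002, -0.034, 0.03, 0, 0, 0, 0.087, 0.002, -0.034, 0.03])

```text
time_s: 26.75
tcp_pos: [0.5357, -0.0003, 0.0874]
ee_rot: [[-0.366, -0.176, -0.914], [0.065, -0.984, 0.163], [-0.928, -0.0, 0.372]]
wrist_force: [-0.4, 0.2, -4.8]
gripper_width: 0.562
```

```bash
python3 look.py 10; python3 f.py -10.2 .128; python3 - <<'E'
import cv2
a=cv2.imread("pics/S10.png");b=cv2.imread("pics/T10.png")
cv2.imwrite("pics/s10z.png",cv2.resize(a[110:220,220:350],None,fx=6,fy=5.45,interpolation=cv2.INTER_CUBIC) if 0 else cv2.resize(a[120:220,230:360],None,fx=6,fy=6,interpolation=cv2.INTER_CUBIC))
cv2.imwrite("pics/t10z.png",cv2.resize(b[195:295,280:410],None,fx=6,fy=6,interpolation=cv2.INTER_CUBIC))
E
```

```text
t 26.85 tcp [ 5.362e-01 -2.000e-04  8.800e-02] F [ 0.1  0.3 -3.7] w 0.049 j [ 12.   31.4  -0.7  -8.2 -78.3  71.1]
tcp goal [ 5.36019765e-01 -5.20145052e-05  8.72039104e-02]
inc rot [ 0.1  -0.27  0.01] shift [ 0.0008 -0.0001 -0.0001]
```

View pics/s10z.png

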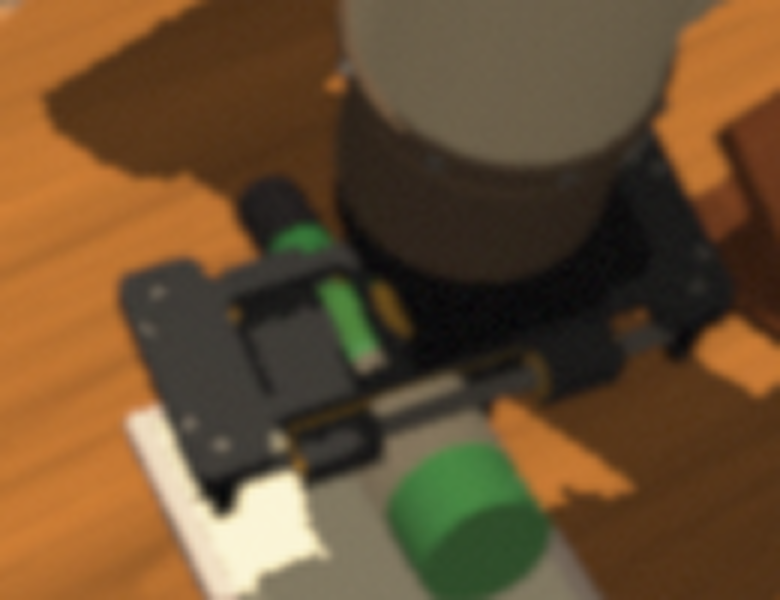

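View pics/t10z.png

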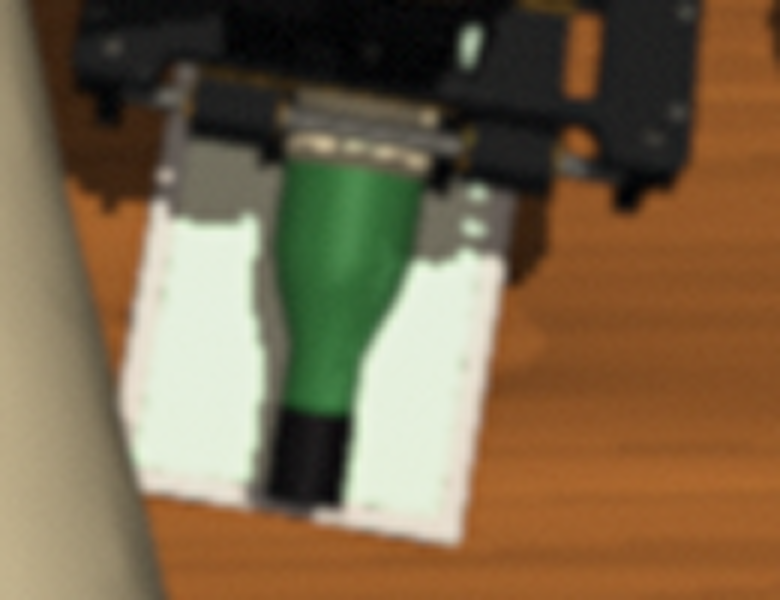

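```bash
python3 - <<'E'
from station import r
from h import *
np.set_printoptions(precision=4,suppress=True)
S=r.calibration("scene");T=r.calibration("top")
s_=lambda x,y:(230+(x+.5)/6-.5,120+(y+.5)/6-.5)
t_=lambda x,y:(280+(x+.5)/6-.5,195+(y+.5)/6-.5)
print("cap end",tri(S,s_(268,200),T,t_(306,500)))
print("cap/neck",tri(S,s_(290,237),T,t_(317,412)))
print("cap end on z",[plane(T,t_(306,500),z) for z in(.12,.13,.14)])
for z in(.11,.12,.13,.14): print("butt",z,plane(S,s_(490,545),z))
P=np.array([.5424,-.0012,.128]);a=np.radians(-10.2);u=np.array([np.cos(a),np.sin(a),0])
f=lambda q,o:np.round((q-o)*6)
print("expected butt",f(proj(S,P+.085*u),[230,120]),"cap scene",f(proj(S,P-.115*u),[230,120]),"cap top",f(proj(T,P-.115*u),[280,195]))
E
```

```text
cap end (array([0.4284, 0.0166, 0.1286]), np.float64(0.0011474050225887763))
cap/neck (array([0.4575, 0.0112, 0.1335]), np.float64(0.0024245516172483805))
cap end on z [array([0.4271, 0.0159, 0.12  ]), array([0.4283, 0.0161, 0.13  ]), array([0.4294, 0.0164, 0.14  ])]
butt 0.11 [ 0.6104 -0.0046  0.11  ]
butt 0.12 [ 0.6173 -0.0094  0.12  ]
butt 0.13 [ 0.6242 -0.0142  0.13  ]
butt 0.14 [ 0.6311 -0.019   0.14  ]
expected butt [486. 552.] cap scene [271. 197.] cap top [294. 494.]
```

Emit:
move_arm(increments=[0, 0, 0, 0, 0, 0, 0.03, 0, 0, 0, 0, 0, 0, 0.03, 0, 0, 0, 0, 0, 0, 0.03, 0, 0, 0, 0, 0, 0, 0.03, 0, 0, 0, 0, 0, 0, 0.03, 0, 0, 0, 0, 0, 0, 0.03])

```text
time_s: 27.35
tcp_pos: [0.5357, -0.0002, 0.0875]
ee_rot: [[-0.366, -0.176, -0.914], [0.066, -0.984, 0.163], [-0.928, -0.0, 0.371]]
wrist_force: [-0.0, 0.4, -3.8]
gripper_width: 0.564
```

```bash
python3 - <<'E'
from station import r
from h import *
s=r.sense();st(s);print(np.abs(s["joint_velocities"]).max())
r.finish_job()
E
```

```text
t 27.35 tcp [ 5.357e-01 -2.000e-04  8.750e-02] F [-0.   0.4 -3.8] w 0.049 j [ 12.   31.4  -0.7  -8.2 -78.3  71.1]
0.08707328537894844
the job is handed in; nothing more can be done
```

I handed the job in at 27.4 s. The cork stands in the box and the stopper stands in the bowl. The bottle is drawn from the rack and held level over the middle of the panel. The wine glass, corkscrew and jar were not touched.

**Last checks**
- **Bottle position:** measured from the two views, the cap end is at z 0.129. The butt lies on its ray at about z 0.131, with an end-to-end length of 198 mm against 200 given. The axis is about 11 cm above the panel top and the underside about 8.5 cm.
- **Bottle direction:** its yaw is about −9°, against −10.2° for the panel. The bottle's midpoint is about 16 mm toward the robot from the panel centre, and the grip point is about 8 mm to the other side.
- **Hold:** the grip width is 49 mm, the wrist carries about 4 N, and the arm was still (under 0.1°/s).

**What disagreed or failed**
- **Fingertips:** in the pictures the real fingertips sat about 28 mm (up to 36 mm) further back along the tool than the stated geometry. Because of this the first cork grasp closed on air. The cork did not move, and I gripped 26 mm deeper the second time.
- **Bottle grasp:** a tool fully square to the bottle brought joint 4 within about 2° of its limit. I gripped with the tool 22° off square instead and made up the difference when levelling.

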